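Latch the tenon case shut

TASK

The loose tenons in the green case have to stay dry: swing the lid down onto its rubber seal, hook the latch's claw over the keeper on the lid, and press the lever down until it clicks behind its spring catch and lies home, so that the lid is pulled tight. The latch is thin sheet metal, so work it by feel and never push on the lever with more than 25 N. Leave everything else on the bench where it is.

Things in the scene. Friction and masses are not known exactly. Their poses are not given: they have to be found in the camera images.
- case: Green steel case with a hinged lid, 170 deep, 220 wide, 150 mm tall shut, fixed to the bench. Origin: centre of its underside; x points to its hinged back, y along its front, z up. The latch is in the middle (y = 0) of its front, whose face is at x = -85. In mm in this frame, as (x, z): lid hinge (87, 116), lever pivot (-100, 90) as drawn; rim at z = 115. A rubber seal stands 6 above the rim.
- lid (a joint): Lid angle, rad, about the case's y: 0 is steel on steel, about 0.033 when it lies on the seal, grows as the front lifts. It stays where it is left. The seal gives 1 mm per 20 N at the lid's front edge. Pulled tight by the latch it reads about 0.006 to 0.009.
- lid_front (a point): Point on top of the lid, 12 mm behind the middle of its front edge, where it can be pushed down. With the lid at 0 it lies (-160, 33) mm from the hinge (case x, z), and swings about the hinge.
- keeper (a point): The keeper, a steel ledge 15 wide on the lid's front, moving with the lid; the middle of the claw's lip sits here or up to 5 mm nearer the lid. With the lid at 0 it lies (-183, 14) mm from the hinge (case x, z). The ledge is 2.5 below; its edge turns up in front, 2.5 to 4.5 away and up to 2.5 above this point: the lip must go over that edge and down behind it; the lid's face plate is 8 behind.
- latch (a point): The latch's lever pivot as drawn, 15 mm in front of the middle of the case's front at z = 90 mm; axes as the case. The thin sheet front is bulged or dented, so that the whole latch (base, lever, hook, catch) may really stand up to 1.5 mm further out or further in along the case's x; no reading shows this. The keeper and the lid are where they read.
- lever (a joint): Lever angle, rad: 0 home, hanging down the front; 1.57 straight out; stays where left. Press its steel pad, 32 wide, 26 long: middle of its outer face (-6, -42) mm from the pivot (case x, z) at 0; at 1.57 it faces up. Hooked, drawing takes up to 10 N at the pad near 0.8, none by 0.1. Below 0.08 a spring catch resists up to 15 to 21 N, then clicks over; right after comes the hard stop at 0.
- hook (a joint): Hook angle, rad, on its rivet 16 mm from the pivot towards the pad: 0 straight above the lever, grows as the claw swings out over it; lean from upright to the lid = lever - hook. From the rivet, upright (case x, z, mm): lip of the claw, 17 wide, 5 thick, pointing down, (4, 56); its flat, 22 wide, 26 long, 4 thick, pinch it across, (-8, 49). Stiff rivets: lifting turns the lever, the hook with it.
- glue_bottle: Yellow glue bottle with a red cap, 66 across, 203 tall; bystander, origin under its centre.
- pine_offcut_3: Pale pine stick, 38 x 210 x 22 mm, in front of the case; bystander, origin under its centre.
- walnut_offcut_2: Walnut block, 45 x 60 x 45 mm; bystander, origin under its centre.
- walnut_offcut_1: Dark walnut block, 42 x 54 x 34 mm; bystander, origin under its centre.
- tenon_1: Loose beech tenon, 22 x 40 x 9 mm; bystander, origin under its centre.
- glue_brush: Thin glue brush, 13 x 160 x 11 mm; bystander, origin under its centre.
- sanding_block: Cork sanding block, 66 x 112 x 31 mm; bystander, origin under its centre.

How it is judged:
By the outcome, as a careful person would: the job done as asked, in the order asked, and still so for the second after the job is handed in, with the robot touching nothing.
It also fails if it takes over 67 s, if anything falls off the work surface, if the arm or the gripper's body presses on something with over 40 N, if the wrist force passes 120 N, or if a joint passes its speed limit or range.

ROBOT

A 7-joint arm with a two-finger parallel gripper is mounted at the origin on the work surface; the furniture and walls round the work are solid. World frame = base frame: x ahead of the robot, y to its left, z up, the work surface at z = 0. Lengths are in m, angles in rad, forces in N, time in s.
With the tool pointing down it reaches from about 0.35 to 0.9 m from the base axis. Payload 8.1 kg.
Tool frame: the origin (TCP) lies on the centre line of the jaws, within the pads' length; the fingertips stand 11 mm ahead of it and the grasp point (between the pads) lies 8 mm behind it; z points along the fingers, y is the line along which they close (so a half turn about z gives the same grasp; the last joint's range is limited). The gripper opens to 85 mm and grips with 20 to 120 N. Pads are 22 mm wide; open, the fingers measure 114 mm over their backs; the gripper's body (76 mm by 85 mm) begins 54 mm behind the grasp point. The pads swing forward as they close: fully open they stand 13 mm farther back than shut.
Start: joints at [-1.314, 0.434, 0.025, 1.573, -0.012, 1.134, -0.075], TCP at [0.22, 0.585, 0.242] pointing down, gripper open.
Joint ranges: [-2.62, 2.62], [-0.44, 2.09], [-1.27, 1.32], [0.08, 2.57], [-1.32, 4.46], [0.12, 2], [-2.74, 2.74]. Speed limits (rad/s): [2.22, 2.22, 3.01, 3.01, 3.14, 3.14, 3.14].

INTERFACE

Orientations are given as [roll, pitch, yaw] about the fixed x, y, z axes, in that order (R = Rz(yaw) Ry(pitch) Rx(roll)).
In Python, from station import monitor, eyes, ticket, boxes_of, regions_of gives the robot as it stands. The module is installed in compiled form; this text tells all that it offers.
- The arm moves only by the tool move_arm, never from a script. Its argument "rows" is a list that holds one entry, the list of rows, each a list of 5 numbers: the shift along the world's x, y, z in m, then the turn about the world's z in degrees, then the gripper's target within -1 to 1 (fully open at 1, half-way at 0, shut at -1). In form: [[[tx, ty, tz, roll, gripper], ...]]. A call has exactly 10 rows; each row is the pose to reach, as a shift and turn from the pose commanded when the call began; what a row does not reach only later rows make up. A row lasts 1/10 s, in which the tool goes at most 50 mm and 8.59 degrees, less where a joint would pass 70% of its speed; a pose out of reach is approached as far as the arm can. A call with a gripper value outside its range is refused whole. The fingers move at their own pace and stop on an object; the grip force is fixed at half the most. Time passes only in rows, so rows that repeat a pose let the fingers close, or fill a call up. It gives the time, the measured TCP pose, the force, the opening and the grip force at its end, in the units of the state.
- monitor.sense(): the state, without advancing time (a new reading comes with each control period).
- eyes.camera(name): name is "scene" or "top" or "wrist"; returns the picture (480x640x3 uint8, red, green, blue); there is no depth.
- eyes.camera_params(name): a dict with "fx", "fy", "cx", "cy" (pixels), "k1" (the pictures are not rectified: a ray, as slopes to the right and down, at radius r is drawn at 1 + k1 r^2 times it, then the intrinsics apply), "xyz" and "orientation" of the camera in the world. Camera axes: x right, y up, looking along -z (the intrinsics and any distortion apply to the point x, -y, -z); pixel columns grow to the right and rows downward; lengths in m; the calibration is good to about 2 mm. A picture is of the moment at which its call begins: read the wrist's pose just before it. camera_params takes no time and is no camera call; for the wrist camera it gives the pose at the moment of the call.
- ticket.finish_job(): hands the job in; it is judged then, once.
Trained networks look in the newest picture that a camera, given by its name, has taken for a name from the list of things; names that differ only in an ending like _2 or _b are one class to them, and where a whole thing is asked for, a point or a joint stands for the part that bears it (a point fixed in the world has none). Each returns a list of dicts, best first, with "conf" (0 to 1); they miss things now and then, are a little off and sometimes report something else, mostly with a low value. They report only what shows in the picture. A call takes as long as a camera call.
- boxes_of(name, camera): "at" ([x, y, z] in m, in world coordinates, good to about 4 mm: the middle of the surface that is visible of it).
- regions_of(name, camera): "region" (480x640 bool, what is visible of it).
The state is a dict: "t": time; "q": joint angles; "joint_velocities": joint speeds; "tau": joint torques, N m; "position": TCP position; "eef_rot": TCP orientation; "contact_force": force on the tool from outside, world axes, zero at the start; "wrist_torque": the same for the moment, N m; "grip_width": opening from 0.0 (shut) to 1.0 (fully open); "gripper_force": force on a finger pad.
Only numpy, scipy, OpenCV 4.12 (cv2) and the standard library are available. Lean on these libraries where they do the work, as an engineer would, in place of code of your own. Each camera call takes 0.05 s, during which the arm holds its last target. There are 200 camera calls.

## Working session

There is one attempt and no reset: what is moved stays moved. The work goes in short steps, Python scripts to look and compute and a tool call to move; the robot and the scene stay as the last step left them, time stands still between calls to the robot, and variables do not carry over. Pictures are saved under pics/ and viewed, at most 10 in all, crops included, and the job is handed in when it is done.

Besides the shell and the picture viewer there is one more tool, called after "Call:" as name(argument=value, ...) on one line, values as JSON. move_arm: Moves the arm, as the interface text tells. Its arguments: {"type":"object","properties":{"rows":{"type":"array"}},"required":["rows"]}

```bash
mkdir -p pics; python3 - <<'E'
from station import monitor, eyes, boxes_of
import cv2,numpy as np
s=monitor.sense(); print({k:np.round(v,3).tolist() for k,v in s.items()})
for c in ["scene","top"]:
    im=eyes.camera(c); cv2.imwrite(f"pics/{c}0.png",im[:,:,::-1])
    p=eyes.camera_params(c); print(c,{k:np.round(v,3).tolist() for k,v in p.items()})
    for n in ["case","lid","lid_front","keeper","latch","lever","hook","glue_bottle","pine_offcut_3","walnut_offcut_1","tenon_1","glue_brush","sanding_block"]:
        print(c,n,[(np.round(d["at"],3).tolist(),round(d["conf"],2)) for d in boxes_of(n,c)[:3]])
E
```

```text
{'t': 0.0, 'q': [-1.314, 0.435, 0.025, 1.574, -0.012, 1.134, -0.075], 'joint_velocities': [-0.002, -0.001, 0.001, -0.001, 0.002, 0.0, 0.0], 'tau': [0.0, -67.046, 1.026, -31.622, 0.016, 0.012, 0.0], 'position': [0.22, 0.584, 0.242], 'eef_rot': [-3.14, 0.0, 2.782], 'contact_force': [-0.115, 0.014, 0.153], 'wrist_torque': [-0.043, -0.003, -0.018], 'gripper_force': 0.0, 'grip_width': 1.004}
scene {'fx': 508.066, 'fy': 508.066, 'cx': 321.774, 'cy': 241.523, 'k1': -0.1, 'xyz': [0.047, 0.093, 0.904], 'orientation': [0.555, 0.011, -1.586]}
scene case [([0.631, 0.135, 0.078], 0.89)]
scene lid [([0.614, 0.131, 0.263], 0.94), ([0.629, 0.138, 0.076], 0.54), ([0.473, 0.155, 0.134], 0.49)]
scene lid_front [([0.615, 0.13, 0.256], 0.57)]
scene keeper [([0.617, 0.135, 0.261], 0.76)]
scene latch [([0.625, 0.137, 0.076], 0.74), ([0.378, 0.103, 0.021], 0.71)]
scene lever [([0.475, 0.155, 0.096], 0.81)]
scene hook [([0.472, 0.152, 0.131], 0.5)]
scene glue_bottle [([0.447, -0.078, 0.128], 0.79), ([0.632, 0.136, 0.074], 0.67)]
scene pine_offcut_3 [([0.376, 0.103, 0.017], 0.97)]
scene walnut_offcut_1 [([0.5
[... 457 characters left out ...]
], 0.73), ([0.617, 0.142, 0.132], 0.64), ([0.382, 0.107, 0.02], 0.24)]
top lid_front [([0.649, 0.122, 0.252], 0.68)]
top keeper [([0.648, 0.127, 0.248], 0.74)]
top latch [([0.617, 0.138, 0.129], 0.59)]
top lever []
top hook [([0.48, 0.152, 0.116], 0.85)]
top glue_bottle [([0.465, -0.075, 0.141], 0.66)]
top pine_offcut_3 [([0.38, 0.106, 0.021], 0.95), ([0.382, -0.027, 0.011], 0.53)]
top walnut_offcut_1 [([0.539, -0.06, 0.045], 0.96), ([0.458, 0.032, 0.033], 0.61)]
top tenon_1 [([0.393, 0.256, 0.008], 0.49), ([0.459, 0.034, 0.033], 0.21)]
top glue_brush [([0.382, -0.028, 0.014], 0.77), ([0.62, 0.14, 0.131], 0.27)]
top sanding_block [([0.733, -0.085, 0.035], 0.76), ([0.62, 0.135, 0.131], 0.63)]
```

View pics/scene0.png

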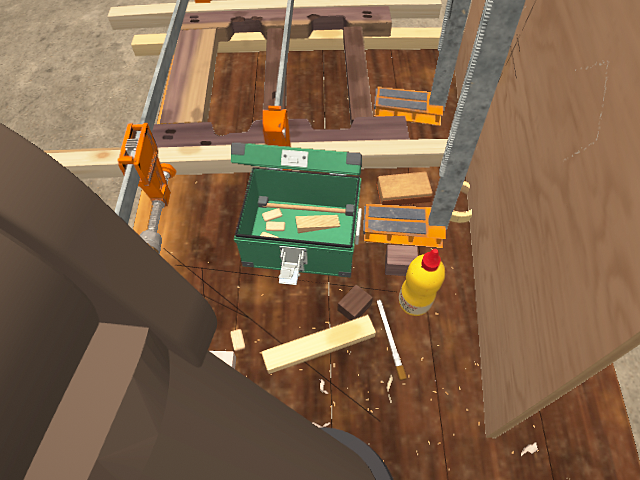

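View pics/top0.png

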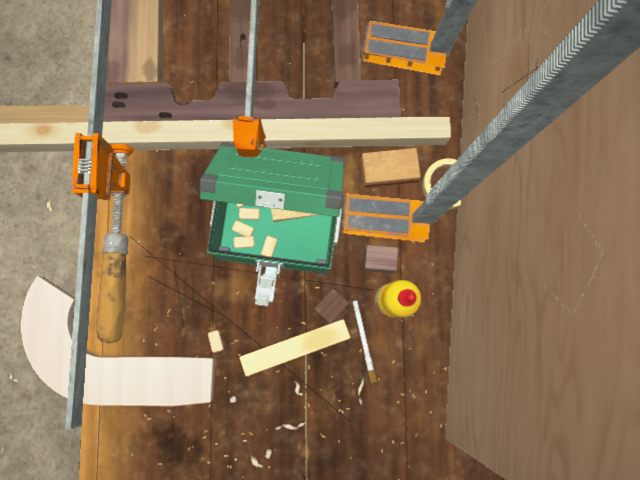

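The scene picture shows the case open, with the lid standing up at about (295,158) and the lever and hook sticking out at (290,265). The top picture shows the hook at (266,280), the keeper at (269,199) and the front edge of the case running from (210,255) to (333,270). The left bar clamp head is at (90,165) in the top view. Next I'll zoom in and triangulate.

```bash
cat > h.py <<'E'
import numpy as np, cv2
from scipy.spatial.transform import Rotation as R
from station import monitor, eyes, boxes_of, regions_of
def ray(p,uv):
    uv=np.asarray(uv,float); d=np.array([(uv[0]-p['cx'])/p['fx'],(uv[1]-p['cy'])/p['fy']]); s=d.copy()
    for _ in range(20): s=d/(1+p['k1']*(s@s))
    v=R.from_euler('xyz',p['orientation']).as_matrix()@np.array([s[0],-s[1],-1.]); return np.array(p['xyz']),v/np.linalg.norm(v)
def atz(p,uv,z):
    o,v=ray(p,uv); return o+v*(z-o[2])/v[2]
def tri(*pu):
    A=np.zeros((3,3));b=np.zeros(3)
    for p,uv in pu:
        o,v=ray(p,uv);M=np.eye(3)-np.outer(v,v);A+=M;b+=M@o
    x=np.linalg.solve(A,b); return x,[float(np.linalg.norm((np.eye(3)-np.outer(ray(*q)[1],ray(*q)[1]))@(x-np.array(q[0]['xyz'])))) for q in pu]
def proj(p,X):
    c=R.from_euler('xyz',p['orientation']).as_matrix().T@(np.asarray(X)-p['xyz']); s=np.array([c[0],-c[1]])/-c[2]; s=s*(1+p['k1']*(s@s))
    return np.array([p['cx']+p['fx']*s[0],p['cy']+p['fy']*s[1]])
E
python3 - <<'E'
from h import *
S,T=[eyes.camera_params(c) for c in("scene","top")]
for n,a,b in [("barhead",(140,150),(90,165)),("bar",(150,100),(97,60)),("barlow",(120,215),(85,300)),("keeper",(294,158),(269,199)),("lidtopL",(235,160),(203,185)),("lidtopR",(358,170),(341,208)),("rearbar",(282,50),(252,60)),("Rbar",(450,180),(425,205))]:
    x,e=tri((S,a),(T,b)); print(n,x.round(3),np.round(e,3))
a=cv2.imread("pics/scene0.png")[135:305,220:375];b=cv2.imread("pics/top0.png")[140:310,195:350]
m=np.hstack([cv2.resize(i,None,fx=2.58,fy=2.58,interpolation=cv2.INTER_CUBIC) for i in(a,b)])
cv2.imwrite("pics/m1.png",m);print(m.shape)
E
```

```text
barhead [0.682 0.429 0.213] [0.002 0.002]
bar [0.901 0.463 0.135] [0.007 0.007]
barlow [0.455 0.383 0.328] [0.004 0.004]
keeper [0.613 0.138 0.259] [0.001 0.001]
lidtopL [0.646 0.246 0.219] [0. 0.]
lidtopR [0.603 0.027 0.236] [0.004 0.004]
rearbar [0.808 0.159 0.327] [0. 0.]
Rbar [ 0.617 -0.13   0.189] [0.008 0.008]
(439, 800, 3)
```

View pics/m1.png

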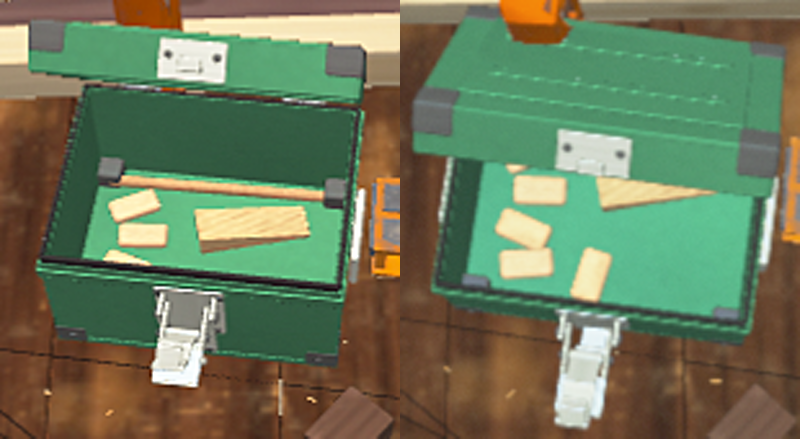

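The crop shows the lid plate at (190,62) in the scene half and (592,155) in the top half. The rim's front corners are at (40,262) and (342,290) in the scene half. The lever sticks out, with its pad end near (178,382) scene and (573,418) top, and the hook is folded over it. Next I'll fit the case pose and the joints.

```bash
cat >> h.py <<'E'
def lidpt(x,z,a,y=0): # relative to hinge -> case m
    c,s=np.cos(a),np.sin(a); return np.array([.087+x*c+z*s, y, .116-x*s+z*c])
def c2w(P,X): 
    c,s=np.cos(P[2]),np.sin(P[2]); return np.array([P[0]+c*X[0]-s*X[1],P[1]+s*X[0]+c*X[1],X[2]])
def w2c(P,X):
    c,s=np.cos(P[2]),np.sin(P[2]); d=np.array(X)[:2]-P[:2]; return np.array([c*d[0]+s*d[1],-s*d[0]+c*d[1],X[2]])
def yplane(P,p,uv,y=0): # pixel ray with case plane y
    o,v=ray(p,uv); o=w2c(P,o); v=w2c(np.array([0,0,P[2]]),v); return o+v*(y-o[1])/v[1]
E
python3 - <<'E'
from h import *
from scipy.optimize import least_squares
S,T=[eyes.camera_params(c) for c in("scene","top")]
sp=lambda u,v:(220+u/2.58,135+v/2.58); tp=lambda u,v:(195+(u-400)/2.58,140+v/2.58)
obs=[(S,sp(40,262),lambda a:np.array([-.085,.11,.115]),'rimFL'),(S,sp(342,290),lambda a:np.array([-.085,-.11,.115]),'rimFR'),
(S,sp(57,335),lambda a:np.array([-.085,.11,0]),'botFL'),(S,sp(337,365),lambda a:np.array([-.085,-.11,0]),'botFR'),
(T,tp(435,292),lambda a:np.array([-.085,.11,.115]),'TrimFL'),(T,tp(748,324),lambda a:np.array([-.085,-.11,.115]),'TrimFR'),
(S,sp(190,62),lambda a:lidpt(-.175,.014,a),'keepS'),(T,tp(592,157),lambda a:lidpt(-.175,.014,a),'keepT'),
(T,tp(416,90),lambda a:lidpt(-.172,.034,a,.11),'lidtopFL'),(T,tp(780,140),lambda a:lidpt(-.172,.034,a,-.11),'lidtopFR'),
(T,tp(420,152),lambda a:lidpt(-.172,0,a,.11),'lidbotFL'),(T,tp(775,192),lambda a:lidpt(-.172,0,a,-.11),'lidbotFR'),
(S,sp(30,66),lambda a:lidpt(-.172,0,a,.11),'SbotFL'),(S,sp(362,102),lambda a:lidpt(-.172,0,a,-.11),'SbotFR')]
f=lambda v:np.concatenate([proj(p,c2w(v[:3],g(v[3])))-uv for p,uv,g,n in obs])
r=least_squares(f,[.56,.14,-.12,.9],loss='soft_l1')
P=r.x[:3]; print(r.x.round(4),np.sqrt(np.diag(np.linalg.inv(r.jac.T@r.jac))).round(4))
for o,e in zip(obs,f(r.x).reshape(-1,2)): print(o[3],e.round(1))
np.save('P.npy',r.x)
for n,p,uv in [('padend',S,sp(178,384)),('padend',T,tp(573,422)),('padstart',S,sp(180,365)),('flat',S,sp(180,350)),('base',S,sp(190,293)),('hookpos T',T,tp(583,362))]: print(n,(yplane(P,p,uv)*1000).round(1))
for n in ["hook","lever"]:
  for c in ["scene","top"]:
    eyes.camera(c); 
    for d in boxes_of(n,c)[:2]: print(n,c,(w2c(P,d['at'])*1000).round(1),round(d['conf'],2))
for n,X in [("pivot",[-.1,0,.09]),("keeper closed",lidpt(-.183,.014,.033)),("lidfront now",lidpt(-.16,.033,r.x[3])),("lidfront closed",lidpt(-.16,.033,.033))]: print(n,c2w(P,X).round(4))
E
```

```text
[ 0.6224  0.1342 -0.1314  0.8967] [0.0012 0.0008 0.0083 0.0099]
rimFL [-0.1 -0.7]
rimFR [ 1.5 -0.4]
botFL [2.1 1.2]
botFR [1.  0.2]
TrimFL [-1.3 -2.1]
TrimFR [0.3 0.7]
keepS [ 2.  -1.4]
keepT [ 0.5 -1.2]
lidtopFL [-1.3  3.3]
lidtopFR [-0.2  1.7]
lidbotFL [-3.1 -0.7]
lidbotFR [-1.1  1.2]
SbotFL [-0.6  0.4]
SbotFR [ 0.5 -2.9]
padend [-159.4    0.    89.3]
padend [-166.     0.   131.2]
padstart [-147.5    0.    95.2]
flat [-142.1    0.   107.3]
base [-95.    0.  105.9]
hookpos T [-123.7    0.   113.7]
hook scene [-151.3    1.5  133.3] 0.75
hook top [-143.3    3.1  117.5] 0.61
lever scene [-149.3   -1.1   93.5] 0.87
lever top [-136.6    5.6  103.2] 0.62
pivot [0.5233 0.1473 0.09  ]
keeper closed [0.5278 0.1467 0.136 ]
lidfront now [0.6352 0.1325 0.2616]
lidfront closed [0.5512 0.1436 0.1543]
```

```bash
python3 - <<'E'
from h import *
S,T=[eyes.camera_params(c) for c in("scene","top")]
def line(s,t,xs):
    oS=np.array(S['xyz']);nS=np.cross(ray(S,s[0])[1],ray(S,s[1])[1])
    for uv in np.linspace(*map(np.array,t),4):
        o,v=ray(T,uv); k=nS@(oS-o)/(nS@v); print(xs,(o+k*v).round(3))
line([(183,0),(127,195)],[(105,0),(75,428)],'left')
line([(292,0),(275,100)],[(258,0),(249,115)],'rear')
line([(492,60),(438,225)],[(620,0),(425,215)],'right')
P=np.load('P.npy')
sp=lambda u,v:(220+u/2.58,135+v/2.58); tp=lambda u,v:(195+(u-400)/2.58,140+v/2.58)
for n,a,b in [("padendL",(152,380),(555,420)),("padendR",(200,386),(588,427)),("padtopL",(160,365),(560,402)),("baseL",(158,292),(562,318)),("baseR",(224,300),(622,322))]:
    x,e=tri((S,sp(*a)),(T,tp(*b)));print(n,(w2c(P,x)*1000).round(1),np.round(e,4))
E
```

```text
left [0.963 0.414 0.227]
left [0.714 0.419 0.231]
left [0.483 0.422 0.236]
left [0.271 0.424 0.242]
rear [0.911 0.151 0.315]
rear [0.845 0.155 0.322]
rear [0.782 0.159 0.328]
rear [0.72  0.162 0.334]
right [ 0.664 -0.166  0.722]
right [ 0.658 -0.163  0.608]
right [ 0.647 -0.158  0.423]
right [ 0.626 -0.147  0.067]
padendL [-165.1   15.4  103.1] [0.0009 0.0009]
padendR [-166.4  -12.9  102.8] [0.0043 0.0043]
padtopL [-152.1   12.9  101.2] [0. 0.]
baseL [-94.5  21.4 102.7] [0.002 0.002]
baseR [-90.6 -22.6  93. ] [0.0007 0.0007]
```

Call:
move_arm(rows=[[[0,0,0.05,3,-1],[0,0,0.1,6,-1],[0,0,0.15,9,-1],[0,0,0.19,13,-1],[0,0,0.23,13,-1],[0.02,0,0.26,13,-1],[0.05,0,0.26,13,-1],[0.08,0,0.26,13,-1],[0.11,0,0.26,13,-1],[0.13,0,0.26,13,-1]]])

```text
t: 2.8
position: [0.3524, 0.5844, 0.5019]
eef_rot: [-3.141, 0.001, 3.007]
contact_force: [0.4, -0.0, 0.1]
grip_width: 0.001
gripper_force: 0.0
```

Call:
move_arm(rows=[[[0.015,-0.045,0,0,-1],[0.03,-0.09,0,0,-1],[0.045,-0.135,0,0,-1],[0.06,-0.18,0,0,-1],[0.075,-0.225,0,0,-1],[0.09,-0.27,0,0,-1],[0.105,-0.315,0,0,-1],[0.12,-0.36,0,0,-1],[0.135,-0.405,0,0,-1],[0.15,-0.45,0,0,-1]]])

```text
t: 3.8
position: [0.5002, 0.133, 0.5026]
eef_rot: [3.141, 0.001, 3.009]
contact_force: [0.3, 0.9, 1.0]
grip_width: -0.003
gripper_force: 0.0
```

```bash
python3 - <<'E'
from h import *
s=monitor.sense();print(s['t'],s['position'],s['eef_rot'])
im=eyes.camera('wrist');W=eyes.camera_params('wrist');print(W)
cv2.imwrite('pics/w1.png',im[:,:,::-1])
P=np.load('P.npy')
for n in ['lever','hook','keeper','case']: print(n,[((w2c(P,d['at'])*1000).round(1),round(d['conf'],2)) for d in boxes_of(n,'wrist')[:2]])
E
```

```text
3.8 [0.50022649 0.13300253 0.50264276] [3.14100710e+00 5.80502158e-04 3.00875012e+00]
{'fx': 397.1926662163046, 'fy': 397.1926662163046, 'cx': 330.0029856201099, 'cy': 243.15177887968696, 'k1': -0.0829343331171536, 'xyz': array([0.42034222, 0.13577292, 0.63390068]), 'orientation': array([-0.32666105,  0.00276991,  1.42524111])}
lever [(array([-140.4,    1.8,  107.8]), 0.56), (array([-7.3,  9.3, 64.6]), 0.49)]
hook [(array([-144.3,    0.9,  117. ]), 0.9), (array([-9.3, 11.2, 65.3]), 0.44)]
keeper [(array([ -7.9,  19.3, 259.5]), 0.75)]
case [(array([-10.3,  13.7,  64.8]), 0.57)]
```

View pics/w1.png

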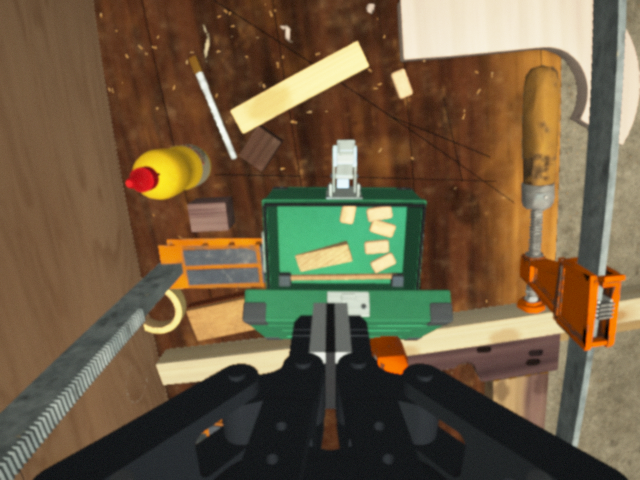

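The wrist view shows the case front edge at (263,190)–(426,203), the hook and lever at (345,165), and the lid plate at (348,303). The rear clamp head at (385,350) is close behind the lid, so I'll push the lid off-centre, away from the clamp.

Call:
move_arm(rows=[[[0.04,-0.02,-0.02,0,-1],[0.08,-0.04,-0.05,0,-1],[0.12,-0.053,-0.08,0,-1],[0.155,-0.053,-0.1,0,-1],[0.158,-0.053,-0.13,0,-1],[0.158,-0.053,-0.16,0,-1],[0.158,-0.053,-0.185,0,-1],[0.158,-0.053,-0.205,0,-1],[0.158,-0.053,-0.215,0,-1],[0.158,-0.053,-0.22,0,-1]]])

```text
t: 5.05
position: [0.6576, 0.0836, 0.2813]
eef_rot: [3.141, -0.002, 3.011]
contact_force: [-0.4, -0.6, 1.0]
grip_width: -0.001
gripper_force: 0.0
```

```bash
python3 - <<'E'
from h import *
P=np.load('P.npy'); s=monitor.sense();print(s['contact_force'])
o=np.array([.6582,.080,.2826])
for a in np.linspace(.9,.05,18):
    X=lidpt(-.16,.033,a,-.05)+[.011,0,.011]; print(round(a,2),(c2w(P,X)-o).round(4))
E
```

```text
[-0.36959071 -0.64346561  1.00612229]
0.9 [-0.0182  0.0014 -0.0098]
0.85 [-0.0253  0.0023 -0.0136]
0.8 [-0.0322  0.0032 -0.0178]
0.75 [-0.039   0.0041 -0.0224]
0.7 [-0.0454  0.005  -0.0273]
0.65 [-0.0517  0.0058 -0.0325]
0.6 [-0.0576  0.0066 -0.038 ]
0.55 [-0.0633  0.0074 -0.0438]
0.5 [-0.0687  0.0081 -0.0499]
0.45 [-0.0738  0.0087 -0.0563]
0.4 [-0.0786  0.0094 -0.0629]
0.35 [-0.083   0.01   -0.0697]
0.3 [-0.0871  0.0105 -0.0768]
0.25 [-0.0908  0.011  -0.084 ]
0.2 [-0.0942  0.0114 -0.0915]
0.15 [-0.0971  0.0118 -0.0991]
0.1 [-0.0998  0.0122 -0.1068]
0.05 [-0.102   0.0125 -0.1146]
```

Call:
move_arm(rows=[[[-0.01,0,-0.005,0,-1],[-0.018,0.001,-0.01,0,-1],[-0.025,0.002,-0.0136,0,-1],[-0.032,0.003,-0.018,0,-1],[-0.039,0.004,-0.0224,0,-1],[-0.0454,0.005,-0.027,0,-1],[-0.0517,0.006,-0.0325,0,-1],[-0.0576,0.0066,-0.038,0,-1],[-0.0633,0.0074,-0.0438,0,-1],[-0.0687,0.008,-0.05,0,-1]]])

```text
t: 6.05
position: [0.5888, 0.0901, 0.2317]
eef_rot: [3.142, -0.0, 3.009]
contact_force: [0.5, 1.3, 1.6]
grip_width: 0.001
gripper_force: 0.8
```

Call:
move_arm(rows=[[[-0.005,0.0006,-0.0064,0,-1],[-0.01,0.001,-0.013,0,-1],[-0.0143,0.002,-0.02,0,-1],[-0.0184,0.0024,-0.027,0,-1],[-0.0221,0.003,-0.034,0,-1],[-0.0255,0.0033,-0.0416,0,-1],[-0.0285,0.0037,-0.049,0,-1],[-0.031,0.004,-0.0568,0,-1],[-0.032,0.0043,-0.06,0,-1],[-0.0325,0.0043,-0.062,0,-1]]])

```text
t: 7.05
position: [0.5566, 0.0943, 0.1698]
eef_rot: [-3.141, -0.001, 3.009]
contact_force: [0.5, 0.5, 1.2]
grip_width: -0.002
gripper_force: 0.3
```

Call:
move_arm(rows=[[[-0.0005,0,-0.001,0,-1],[-0.001,0,-0.002,0,-1],[-0.001,0,-0.003,0,-1],[-0.001,0,-0.0035,0,-1],[-0.001,0,-0.004,0,-1],[-0.001,0,-0.0045,0,-1],[-0.001,0,-0.005,0,-1],[-0.001,0,-0.005,0,-1],[-0.001,0,-0.005,0,-1],[-0.001,0,-0.005,0,-1]]])

```text
t: 8.05
position: [0.5559, 0.0943, 0.1654]
eef_rot: [3.142, 0.0, 3.009]
contact_force: [-1.0, -0.3, 2.5]
grip_width: -0.003
gripper_force: 1.2
```

```bash
python3 - <<'E'
from h import *
im=eyes.camera('scene');im2=eyes.camera('top')
cv2.imwrite('pics/s2.png',np.hstack([cv2.resize(i[135:305,220:375,::-1],None,fx=2.58,fy=2.58,interpolation=cv2.INTER_CUBIC) for i in(im,im2)]))
E
```

```text
(no output)
```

View pics/s2.png

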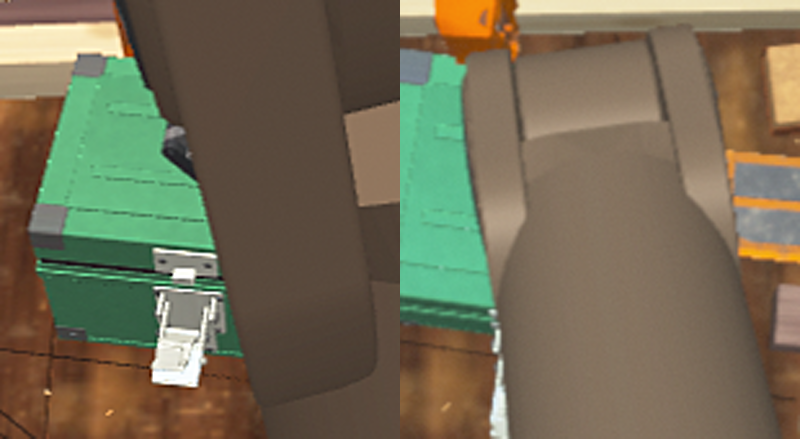

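The scene crop shows the lid lying nearly on its seal, with a dark gap at (100,265) and the plate at (185,265). The lever and hook are unchanged at (180,350). I'll press the lid a little further, by feel.

Call:
move_arm(rows=[[[0,0,-0.0005,0,-1],[0,0,-0.001,0,-1],[0,0,-0.001,0,-1],[0,0,-0.0015,0,-1],[0,0,-0.0015,0,-1],[0,0,-0.002,0,-1],[0,0,-0.002,0,-1],[0,0,-0.002,0,-1],[0,0,-0.002,0,-1],[0,0,-0.002,0,-1]]])

```text
t: 9.15
position: [0.5558, 0.0943, 0.1646]
eef_rot: [3.141, 0.0, 3.009]
contact_force: [-6.9, -1.1, 17.0]
grip_width: -0.001
gripper_force: 8.2
```

Call:
move_arm(rows=[[[0,0,0.03,0,-1],[0,0.01,0.06,0,-1],[0,0.03,0.09,0,-1],[0,0.05,0.12,0,-1],[0.005,0.055,0.14,0,-1],[0.005,0.055,0.14,0,-1],[0.005,0.055,0.14,0,-1],[0.005,0.055,0.14,0,-1],[0.005,0.055,0.14,0,-1],[0.005,0.055,0.14,0,-1]]])

```text
t: 10.15
position: [0.5606, 0.1488, 0.3026]
eef_rot: [-3.141, -0.001, 3.008]
contact_force: [-0.3, 0.4, -0.8]
grip_width: 0.001
gripper_force: 0.0
```

```bash
cat >> h.py <<'E'
import pickle
def snap(n):
    s=monitor.sense(); im=eyes.camera('wrist'); W=eyes.camera_params('wrist'); cv2.imwrite(f'pics/{n}.png',im[:,:,::-1]); pickle.dump(W,open(f'{n}.pkl','wb')); P=np.load('P.npy')
    print(s['t'],np.round(s['position'],4),np.round(s['contact_force'],1),W['xyz'].round(3))
    for k in ['lever','hook','keeper','lid_front']: print(k,[((w2c(P,d['at'])*1000).round(1),round(d['conf'],2)) for d in boxes_of(k,'wrist')[:2]])
E
python3 -c "
from h import *
snap('wA')"
```

```text
10.15 [0.5606 0.1488 0.3026] [-0.3  0.4 -0.8] [0.479 0.16  0.434]
lever [(array([-140.7,    3.3,  109.6]), 0.7)]
hook [(array([-142.4,    1.8,  114.5]), 0.68)]
keeper [(array([-32.7,   2.6, 154.3]), 0.95)]
lid_front [(array([-34.6,   2.9, 155.1]), 0.64)]
```

Call:
move_arm(rows=[[[0,0.04,0.01,0,-1],[0,0.08,0.02,0,-1],[0,0.12,0.02,0,-1],[0,0.155,0.02,0,-1],[0,0.18,0.02,0,-1],[0,0.18,0.02,0,-1],[0,0.18,0.02,0,-1],[0,0.18,0.02,0,-1],[0,0.18,0.02,0,-1],[0,0.18,0.02,0,-1]]])

```text
t: 11.4
position: [0.5612, 0.3282, 0.3236]
eef_rot: [3.142, 0.0, 3.007]
contact_force: [0.4, -0.3, 0.9]
grip_width: -0.002
gripper_force: 0.0
```

```bash
python3 -c "
from h import *
snap('wB')
P=np.load('P.npy')
ims=[]
for n in('wA','wB'):
    W=pickle.load(open(n+'.pkl','rb')); u,v=proj(W,c2w(P,[-.12,0,.11])); u,v=int(u),int(v); print(n,u,v)
    u0=max(0,min(640-134,u-67)); v0=max(0,min(480-134,v-67)); print(u0,v0)
    ims.append(cv2.resize(cv2.imread(f'pics/{n}.png')[v0:v0+134,u0:u0+134],(400,400),interpolation=cv2.INTER_CUBIC))
cv2.imwrite('pics/m2.png',np.hstack(ims))
"
```

```text
11.4 [0.5612 0.3282 0.3236] [ 0.4 -0.3  0.9] [0.479 0.339 0.455]
lever [(array([-139.3,    7.3,  103.7]), 0.84), (array([-21.5,   7. , 158.8]), 0.21)]
hook [(array([-141.5,    1.2,  114.6]), 0.92)]
keeper [(array([-19.2,   8.5, 156.7]), 0.73)]
lid_front [(array([-23.9,  12.7, 151.7]), 0.8)]
wA 321 145
254 78
wB 121 172
54 105
```

View pics/m2.png

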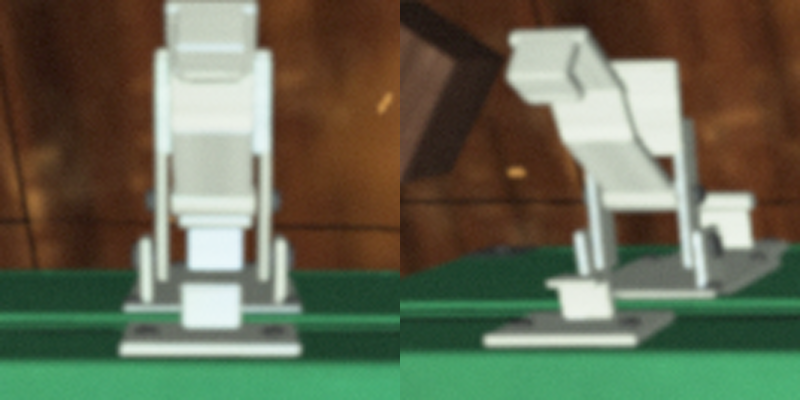

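View A shows the keeper ledge at (212,300), the lever arms rising to the pad at (212,100), and the claw at (212,35) folded out over the lever. View B shows the claw at (555,65), standing higher than the pad at (655,100). Next I'll triangulate these.

```bash
python3 - <<'E'
from h import *
P=np.load('P.npy');A,B=[pickle.load(open(n+'.pkl','rb')) for n in('wA','wB')]
a=lambda u,v:(254+u/2.985,78+v/2.985); b=lambda u,v:(54+(u-400)/2.985,105+v/2.985)
for n,p,q in [('pad outer R',(272,50),(677,62)),('pad inner R',(270,152),(680,152)),('pinR',(270,200),(700,198)),('hookbase L',(174,198),(603,195)),('hookbase R',(252,198),(674,193)),
 ('claw top L',(167,5),(512,36)),('claw top R',(257,5),(588,30)),('claw low L',(172,75),(515,92)),('claw low R',(252,75),(575,100)),('hook bend L',(172,132),(570,140)),('hook bend R',(252,132),(632,140)),
 ('keepL',(183,287),(549,283)),('keepR',(241,287),(612,280)),('plateL',(120,350),(484,342)),('plateR',(300,350),(637,340)),('baseL',(125,308),(None)),('baseR',(298,308),(716,293)),('earR top',(281,240),(697,233)),('earL top',(146,240),(579,233))]:
    if q is None: continue
    x,e=tri((A,a(*p)),(B,b(*q)));print(n,(w2c(P,x)*1000).round(1),'err',np.round(np.array(e)*1000,1))
# lid outline from wA: yaw from lid front edge (row ~ 312 in crop)
g=cv2.imread('pics/wA.png')
for n,y in(('L',.05),('R',-.05)): print(n,proj(A,c2w(P,lidpt(-.172,.034,.033,y))))
E
```

```text
pad outer R [-159.1   19.    89.2] err [0.1 0.1]
pad inner R [-132.1   18.4   93.5] err [0.3 0.3]
pinR [-117.5   18.9   84.8] err [0.5 0.5]
hookbase L [-119.5   -8.5   93. ] err [0.2 0.2]
hookbase R [-119.3   13.5   90.8] err [0.3 0.3]
claw top L [-168.3   -7.8  130.7] err [0.3 0.3]
claw top R [-168.6   13.8  130. ] err [0.7 0.7]
claw low L [-152.8   -6.8  135. ] err [1.1 1.1]
claw low R [-151.5   12.5  139.7] err [0. 0.]
hook bend L [-138.    -8.1  108.2] err [0.3 0.3]
hook bend R [-137.9   13.   112.2] err [0.2 0.2]
keepL [-101.3   -4.7  137.5] err [0.3 0.3]
keepR [-100.1    9.9  129.8] err [0.4 0.4]
plateL [-87.6 -19.8 149.1] err [0.2 0.2]
plateR [-87.3  24.2 148.1] err [0.3 0.3]
baseR [-89.3  26.5  99. ] err [0.2 0.2]
earR top [-107.8   21.6   96.1] err [0. 0.]
earL top [-108.3  -16.4   96.4] err [0.3 0.3]
L [391.07277215 201.78533343]
R [251.53517625 202.33889045]
```

```bash
cat >> h.py <<'E'
def flat(L,th,px=-.1014,g=(-.008,.052)):
    c,s=np.cos(th),np.sin(th); r=np.array([px-.016*np.sin(L),.09-.016*np.cos(L)])
    return r+[g[0]*c+g[1]*s,-g[0]*s+g[1]*c], r+[.004*c+.056*s,-.004*s+.056*c]
def tcp(P,f,y=0): return c2w(P,[f[0],y,f[1]])-[0,0,.008]
E
python3 - <<'E'
from h import *
v=np.load('P.npy'); v[:3]=[*c2w(v[:3],[0,.0024,0])[:2],v[2]]; np.save('P.npy',v); P=v
C=np.array([.5608,.3293,.323])
f,l=flat(1.45,-.72); X0=tcp(P,f); print('pinch',f.round(4),'tcp',X0.round(4),'delta',(X0-C).round(4))
for L,th in zip(np.linspace(1.45,1.9,10),np.linspace(-.72,.25,10)):
    f,l=flat(L,th); print(round(L,2),round(th,2),'lip',(l*1e3).round(1),'d',(tcp(P,f)-X0).round(4))
E
```

```text
pinch [-0.1576  0.1219] tcp [0.4665 0.1572 0.1139] delta [-0.0943 -0.1721 -0.2091]
1.45 -0.72 lip [-151.2  132.8] d [0. 0. 0.]
1.5 -0.61 lip [-146.3  137. ] d [ 0.0038 -0.0005  0.0049]
1.55 -0.5 lip [-141.   140.6] d [ 0.008  -0.0011  0.0094]
1.6 -0.4 lip [-135.3  143.7] d [ 0.0126 -0.0017  0.0134]
1.65 -0.29 lip [-129.5  146.1] d [ 0.0176 -0.0023  0.0169]
1.7 -0.18 lip [-123.4  147.9] d [ 0.0229 -0.003   0.0199]
1.75 -0.07 lip [-117.3  149. ] d [ 0.0284 -0.0038  0.0222]
1.8 0.03 lip [-111.1  149.5] d [ 0.0341 -0.0045  0.024 ]
1.85 0.14 lip [-104.9  149.3] d [ 0.0399 -0.0053  0.0251]
1.9 0.25 lip [-98.8 148.4] d [ 0.0458 -0.006   0.0256]
```

Call:
move_arm(rows=[[[-0.025,-0.04,0,0,0],[-0.05,-0.08,0,0,0],[-0.075,-0.12,-0.01,0,0],[-0.094,-0.155,-0.03,0,0],[-0.094,-0.172,-0.06,0,0],[-0.094,-0.172,-0.09,0,0],[-0.094,-0.172,-0.12,0,0],[-0.094,-0.172,-0.14,0,0],[-0.094,-0.172,-0.14,0,0],[-0.094,-0.172,-0.14,0,0]]])

```text
t: 12.65
position: [0.4671, 0.1573, 0.1838]
eef_rot: [-3.142, 0.0, 3.009]
contact_force: [-0.2, 0.3, 1.1]
grip_width: 0.502
gripper_force: 0.0
```

```bash
python3 - <<'E'
from h import *
snap('wC'); P=np.load('P.npy');W=pickle.load(open('wC.pkl','rb'))
im=cv2.imread('pics/wC.png')
f,l=flat(1.45,-.72)
for n,X in [('flat',[f[0],0,f[1]]),('lip',[l[0],0,l[1]]),('keeper',lidpt(-.183,.014,.033))]:
    uv=proj(W,c2w(P,X)); print(n,uv.round(0)); cv2.circle(im,(int(uv[0]),int(uv[1])),2,(0,0,255),-1)
cv2.imwrite('pics/wCm.png',im)
E
```

```text
12.65 [0.4671 0.1573 0.1838] [-0.2  0.3  1.1] [0.385 0.168 0.315]
lever [(array([-150.5,    0.2,  101.4]), 0.79)]
hook [(array([-156.3,   -4. ,  129.7]), 0.78)]
keeper [(array([-83.2,  -1.7, 153.4]), 0.56), (array([-222.4, -203.3,    7.4]), 0.2)]
lid_front []
flat [330. 273.]
lip [330. 293.]
keeper [330. 387.]
```

View pics/wCm.png

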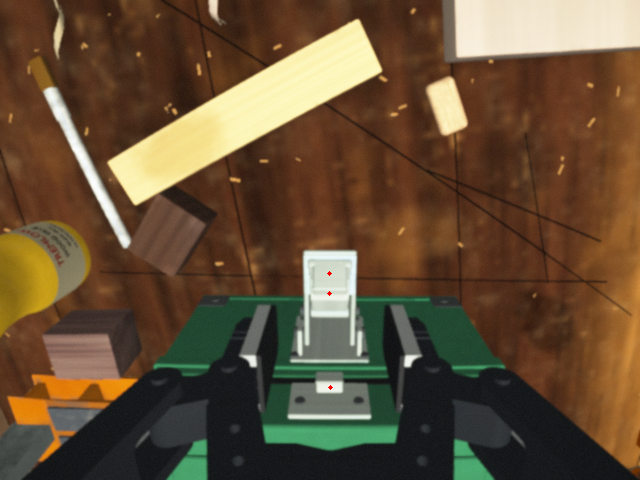

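Overlay check: the hook marks at (330,273) and (330,293) sit on the claw and the keeper mark at (330,387) sits on the keeper, so the alignment is good. Next I'll descend and pinch.

Call:
move_arm(rows=[[[0,0,-0.02,0,0],[0,0,-0.04,0,0],[0,0,-0.055,0,0],[0,0,-0.065,0,0],[0,0,-0.069,0,0],[0,0,-0.069,0,0],[0,0,-0.069,0,-0.3],[0,0,-0.069,0,-0.4],[0,0,-0.069,0,-0.55],[0,0,-0.069,0,-0.7]]])

```text
t: 13.9
position: [0.4671, 0.1572, 0.1147]
eef_rot: [3.141, 0.001, 3.008]
contact_force: [-0.5, -1.1, 2.2]
grip_width: 0.237
gripper_force: 58.5
```

```bash
python3 - <<'E'
from h import *
snap('wD')
E
```

```text
13.9 [0.4671 0.1572 0.1147] [-0.5 -1.1  2.2] [0.385 0.168 0.246]
lever [(array([-155.9,   -2. ,  131.9]), 0.72), (array([ -55.8, -196.3,   36.6]), 0.29)]
hook [(array([-162.3,   -3.1,  132.3]), 0.55), (array([-191.2, -189.4,    4.7]), 0.31)]
keeper []
lid_front []
```

Call:
move_arm(rows=[[[0.0019,0,0.0025,0,-0.7],[0.0038,-0.0005,0.005,0,-0.7],[0.006,-0.001,0.0072,0,-0.7],[0.008,-0.001,0.0094,0,-0.7],[0.0103,-0.0014,0.0114,0,-0.7],[0.0126,-0.0017,0.0134,0,-0.7],[0.015,-0.002,0.0152,0,-0.7],[0.0176,-0.0023,0.017,0,-0.7],[0.02,-0.0026,0.0185,0,-0.7],[0.0229,-0.003,0.02,0,-0.7]]])

```text
t: 15.15
position: [0.4865, 0.1544, 0.1333]
eef_rot: [-3.14, -0.007, 3.01]
contact_force: [-7.9, 0.9, -2.6]
grip_width: 0.239
gripper_force: 69.0
```

```bash
python3 - <<'E'
from h import *
snap('wE'); P=np.load('P.npy'); W=pickle.load(open('wE.pkl','rb'))
a,w=[cv2.imread(f'pics/{n}.png') for n in('wE','wE')]
for L,th in[(1.7,-.18)]:
    f,l=flat(L,th)
    for n,X in [('flat',[f[0],0,f[1]]),('lip',[l[0],0,l[1]]),('keeper',lidpt(-.183,.014,.033))]: 
        uv=proj(W,c2w(P,X)); print(n,uv.round(0)); cv2.circle(w,tuple(int(i) for i in uv),1,(0,0,255),-1)
cv2.imwrite('pics/m3.png',cv2.resize(w[230:430,230:430],(600,600),interpolation=cv2.INTER_CUBIC))
E
```

```text
15.15 [0.4865 0.1544 0.1333] [-7.9  0.9 -2.6] [0.406 0.165 0.265]
lever [(array([-138.8,    0.9,  109. ]), 0.78), (array([-155.6, -115.6,   33.4]), 0.24)]
hook [(array([-134.1,   -3. ,  153.2]), 0.64)]
keeper [(array([-89.1,  -1.5, 136.5]), 0.82)]
lid_front [(array([-90.8,   1.9, 131.8]), 0.58)]
flat [332. 358.]
lip [332. 393.]
keeper [332. 429.]
```

View pics/m3.png

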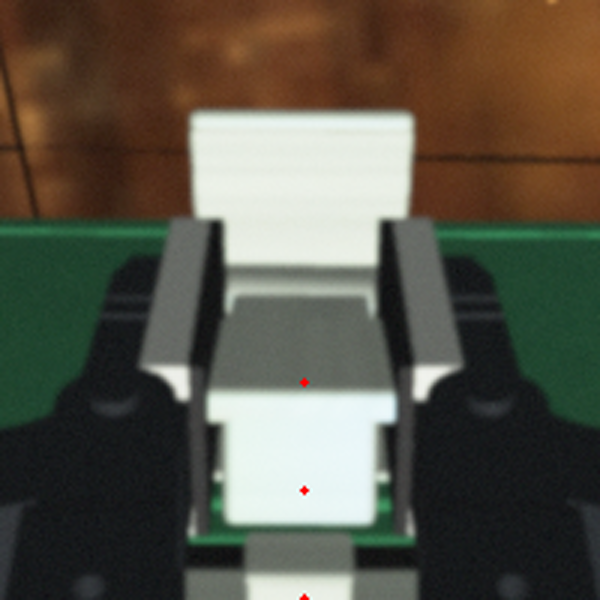

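The crop shows the hook flat held between the fingers at (305,345). The claw top ends at about (300,522), with the model lip at (300,490), and the keeper is below at (300,560). I'll keep moving the claw toward the lid.

Call:
move_arm(rows=[[[0.0027,-0.0004,0.0015,0,-0.7],[0.0055,-0.0008,0.003,0,-0.7],[0.008,-0.001,0.004,0,-0.7],[0.0112,-0.0015,0.005,0,-0.7],[0.014,-0.002,0.0056,0,-0.7],[0.017,-0.0023,0.006,0,-0.7],[0.02,-0.0026,0.0064,0,-0.7],[0.0229,-0.003,0.0067,0,-0.7],[0.0245,-0.0032,0.0067,0,-0.7],[0.0245,-0.0032,0.0067,0,-0.7]]])

```text
t: 16.4
position: [0.5115, 0.1511, 0.1406]
eef_rot: [-3.14, -0.006, 3.01]
contact_force: [-12.9, -1.5, 7.3]
grip_width: 0.238
gripper_force: 58.8
```

```bash
cat >> h.py <<'E'
from scipy.optimize import fsolve
def look(n):
    snap(n); P=np.load('P.npy'); W=pickle.load(open(n+'.pkl','rb')); s=monitor.sense()
    x=w2c(P,s['position']); f=np.array([x[0],x[2]+.008]); print('grasp case',(x*1e3).round(1))
    L,th=fsolve(lambda q:flat(*q)[0]-f,[1.5,.2]); l=flat(L,th)[1]; print('L,th',round(L,3),round(th,3),'lip',(l*1e3).round(1))
    w=cv2.imread(f'pics/{n}.png')
    for m,X in [('lip',[l[0],0,l[1]]),('keeper',lidpt(-.183,.014,.033)),('edge',lidpt(-.1875,.0165,.033)),('plate',lidpt(-.175,.014,.033))]:
        uv=proj(W,c2w(P,X)); print(m,uv.round(1))
    u,v=[int(i) for i in proj(W,c2w(P,lidpt(-.183,.014,.033)))]
    v0=min(v-60,480-100);cv2.imwrite(f'pics/{n}c.png',cv2.resize(w[v0:v0+100,u-60:u+60],(600,500),interpolation=cv2.INTER_CUBIC)); print('crop origin',u-60,v0,'x5')
E
python3 -c "
from h import *
look('wF')"
```

```text
16.4 [0.5115 0.1511 0.1406] [-12.9  -1.5   7.3] [0.43  0.162 0.272]
lever [(array([-114.1,   -3.7,  117.1]), 0.77), (array([ -55.9, -197.7,   40.4]), 0.44)]
hook [(array([-106.4,   -2.5,  141.8]), 0.72)]
keeper [(array([-79.7,  -6.7, 152. ]), 0.62)]
lid_front [(array([-82.7,  -2.2, 151.7]), 0.95)]
grasp case [-112.2   -0.2  140.6]
L,th 1.964 0.228 lip [-99.6 149.8]
lip [331.5 382.2]
keeper [331.4 369.1]
edge [331.4 363.9]
plate [331.4 384.8]
crop origin 271 309 x5
```

View pics/wFc.png

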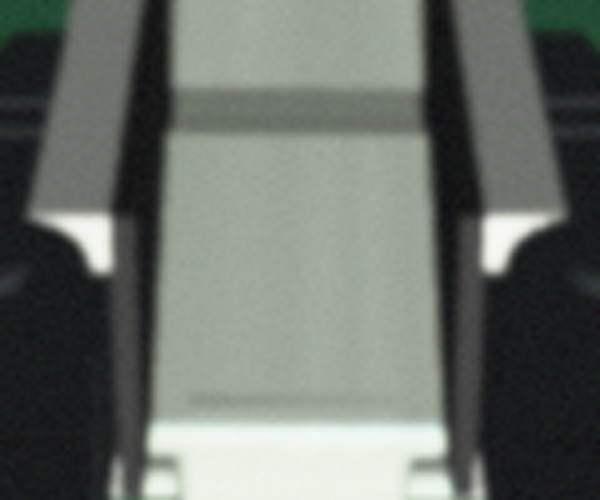

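The crop is filled by the hook flat, whose upper edge meets the white claw top at about row 422 (pixel v≈393). The lip itself is hidden. I'll check that edge row against the model numerically.

```bash
python3 - <<'E'
from h import *
P=np.load('P.npy'); W=pickle.load(open('wF.pkl','rb'))
for px in(-.0985,-.100,-.1014):
  L,th=fsolve(lambda q:flat(*q,px=px)[0]-np.array([-.1122,.1486]),[1.7,.2]); r=np.array([px-.016*np.sin(L),.09-.016*np.cos(L)]);c,s=np.cos(th),np.sin(th)
  h=lambda x,z:proj(W,c2w(P,[r[0]+x*c+z*s,0,r[1]-x*s+z*c])).round(1)
  print(px,round(L,3),round(th,3),'lip',(flat(L,th,px)[1]*1e3).round(1),'top outer edge',h(-.010,.062),h(-.010,.060),'flat bottom',h(-.010,.036))
X0=c2w(P,[-.1122,0,.1406])
for L in(1.9,1.8):
  for lx in(-.096,-.093,-.091):
    th=fsolve(lambda t:flat(L,t[0])[1][0]-lx,[.3])[0]; f,l=flat(L,th); print(L,round(th,3),'lip',(l*1e3).round(1),'grasp',(f*1e3).round(1),'d',(tcp(P,f)-X0).round(4))
for lz in(.144,.141,.138,.136):
    L,th=fsolve(lambda q:flat(*q)[1]-[-.093,lz],[1.5,.3]); f,l=flat(L,th); print('down',lz,round(L,3),round(th,3),'d',(tcp(P,f)-X0).round(4))
E
```

```text
-0.0985 1.955 0.174 lip [-99.7 150.5] top outer edge [331.5 367.9] [331.5 363.6] flat bottom [331.3 319. ]
-0.1 1.959 0.202 lip [-99.6 150.1] top outer edge [331.5 368.6] [331.5 364.2] flat bottom [331.3 318.3]
-0.1014 1.965 0.228 lip [-99.6 149.8] top outer edge [331.5 369.3] [331.5 364.7] flat bottom [331.3 317.5]
1.9 0.303 lip [-96.  147.4] grasp [-108.6  147.2] d [ 0.0035 -0.0005 -0.0014]
1.9 0.361 lip [-93.  146.1] grasp [-105.6  146.6] d [ 0.0065 -0.0009 -0.002 ]
1.9 0.401 lip [-91.  145.2] grasp [-103.6  146.2] d [ 0.0085 -0.0011 -0.0024]
1.8 0.312 lip [-96.  145.7] grasp [-108.6  145.6] d [ 0.0035 -0.0005 -0.003 ]
1.8 0.37 lip [-93.  144.4] grasp [-105.6  145. ] d [ 0.0065 -0.0009 -0.0036]
1.8 0.41 lip [-91.  143.4] grasp [-103.6  144.5] d [ 0.0085 -0.0011 -0.0041]
down 0.144 1.777 0.372 d [ 0.0065 -0.0009 -0.004 ]
down 0.141 1.598 0.378 d [ 0.0065 -0.0009 -0.0069]
down 0.138 1.403 0.374 d [ 0.0065 -0.0009 -0.0099]
down 0.136 1.257 0.363 d [ 0.0065 -0.0009 -0.0121]
```

```bash
python3 - <<'E'
from h import *
from scipy.optimize import least_squares
P=np.load('P.npy')
def pt(W,L,th,px,x,z):
    r=np.array([px-.016*np.sin(L),.09-.016*np.cos(L)]);c,s=np.cos(th),np.sin(th)
    return proj(W,c2w(P,[r[0]+x*c+z*s,0,r[1]-x*s+z*c]))[1], np.array([r[0]+x*c+z*s,r[1]-x*s+z*c])
for zt in(.062,.064):
  for px in(-.100,-.1014):
    for n,ob,tc in [('wE',[(-.010,zt,360),(.0065,zt,404),(-.010,.036,329)],(.4865,.1544,.1333)),('wF',[(-.010,zt,393.4),(-.010,.036,335)],(.5115,.1511,.1406))]:
        W=pickle.load(open(n+'.pkl','rb'))
        r=least_squares(lambda q:[pt(W,*q,px,x,z)[0]-v for x,z,v in ob],[1.6,0.])
        g=w2c(P,np.array(tc)); th=r.x[1]; L=r.x[0]; rv=np.array([px-.016*np.sin(L),.09-.016*np.cos(L)]); d=np.array([g[0],g[2]+.008])-rv; c,s=np.cos(th),np.sin(th)
        print(zt,px,n,r.x.round(3),'res',r.fun.round(1),'lip',(flat(*r.x,px)[1]*1e3).round(1),'grasp in hook',(np.array([d[0]*c-d[1]*s,d[0]*s+d[1]*c])*1e3).round(1))
E
```

```text
0.062 -0.1 wE [ 1.353 -0.178] res [-0.5 -1.9  3.9] lip [-121.6  142.4] grasp in hook [-11.7  57.7]
0.062 -0.1 wF [2.181 0.308] res [ 0. -0.] lip [-92.3 151.3] grasp in hook [-14.1  47.4]
0.062 -0.1014 wE [ 1.404 -0.163] res [-0.2 -1.6  3. ] lip [-122.3  143.3] grasp in hook [-11.2  56.5]
0.062 -0.1014 wF [2.295 0.292] res [-0.  0.] lip [-93.4 153.1] grasp in hook [-12.6  46.3]
0.064 -0.1 wE [ 1.316 -0.187] res [-0.4 -1.1  2.7] lip [-122.   141.7] grasp in hook [-11.2  58.4]
0.064 -0.1 wF [2.454 0.179] res [0. 0.] lip [-96.2 156.8] grasp in hook [-10.2  45.1]
0.064 -0.1014 wE [ 1.37  -0.172] res [-0.1 -0.8  1.7] lip [-122.7  142.7] grasp in hook [-10.7  57.2]
0.064 -0.1014 wF [2.544 0.172] res [0. 0.] lip [-96.9 157.7] grasp in hook [-9.5 44.4]
```

```bash
python3 - <<'E'
from h import *
P=np.load('P.npy')
for n in('wE','wF'):
    W=pickle.load(open(n+'.pkl','rb')); im=cv2.imread(f'pics/{n}.png').astype(float)
    pr=im[:,324:339].mean((1,2)); g=np.gradient(cv2.GaussianBlur(pr[:,None],(1,3),0)[:,0])
    pk=[(i,int(pr[i-4]),int(pr[i+4])) for i in range(200,475) if abs(g[i])>6 and abs(g[i])==abs(g[max(0,i-3):i+4]).max()]
    print(n,pk)
    for px in(-.100,-.1014):
      for L in(1.3,1.5,1.7,1.9,2.1):
        c,s=np.cos(L),np.sin(L); q=lambda x,z:proj(W,c2w(P,[px+x*c+z*s,0,.09-x*s+z*c]))[1].round(1)
        print(px,L,'pad outer end/inner end rows',q(-.006,-.055),q(-.006,-.029))
E
```

```text
wE [(267, 62, 237), (318, 234, 117), (324, 106, 142), (328, 150, 95), (360, 98, 242), (404, 240, 99), (421, 101, 228), (434, 234, 104), (449, 104, 23)]
-0.1 1.3 pad outer end/inner end rows 250.4 302.9
-0.1 1.5 pad outer end/inner end rows 256.9 308.8
-0.1 1.7 pad outer end/inner end rows 268.7 317.1
-0.1 1.9 pad outer end/inner end rows 286.2 327.6
-0.1 2.1 pad outer end/inner end rows 309.0 339.9
-0.1014 1.3 pad outer end/inner end rows 247.7 300.3
-0.1014 1.5 pad outer end/inner end rows 254.0 306.2
-0.1014 1.7 pad outer end/inner end rows 265.7 314.5
-0.1014 1.9 pad outer end/inner end rows 283.1 325.0
-0.1014 2.1 pad outer end/inner end rows 305.8 337.2
wF [(215, 73, 244), (270, 238, 186), (283, 238, 155), (326, 156, 113), (335, 112, 158), (393, 151, 240), (415, 235, 94), (449, 122, 24)]
-0.1 1.3 pad outer end/inner end rows 197.9 251.0
-0.1 1.5 pad outer end/inner end rows 201.3 255.5
-0.1 1.7 pad outer end/inner end rows 210.0 262.5
-0.1 1.9 pad outer end/inner end rows 224.5 271.8
-0.1 2.1 pad outer end/inner end rows 244.7 283.2
-0.1014 1.3 pad outer end/inner end rows 195.1 248.3
-0.1014 1.5 pad outer end/inner end rows 198.3 252.7
-0.1014 1.7 pad outer end/inner end rows 206.9 259.6
-0.1014 1.9 pad outer end/inner end rows 221.2 268.9
-0.1014 2.1 pad outer end/inner end rows 241.3 280.3
```

```bash
python3 - <<'E'
from h import *
P=np.load('P.npy')
for n,L,ths in [('wE',1.7,(-.3,-.2,-.1,0,.1)),('wF',1.82,(.1,.2,.3,.4,.5))]:
    W=pickle.load(open(n+'.pkl','rb'))
    print(n,'keeper edge/plate rows',[proj(W,c2w(P,lidpt(*a,.033)))[1].round(1) for a in((-.1875,.0165),(-.175,.025),(-.172,.034))])
    for th in ths:
        px=-.1014; r=np.array([px-.016*np.sin(L),.09-.016*np.cos(L)]);c,s=np.cos(th),np.sin(th)
        q=lambda x,z:proj(W,c2w(P,[r[0]+x*c+z*s,0,r[1]-x*s+z*c]))[1].round(1)
        print(th,'flatbot',q(-.010,.036),'top outer',q(-.010,.062),'inner',q(-.006,.062),'roof end',q(.0065,.062),'lip',(flat(L,th)[1]*1e3).round(1),'grasp',(flat(L,th)[0]*1e3).round(1))
    x=w2c(P,{'wE':[.4865,.1544,.1333],'wF':[.5115,.1511,.1406]}[n])*1e3; print('actual grasp pt',x[0].round(1),(x[2]+8).round(1))
E
```

```text
wE keeper edge/plate rows [np.float64(425.5), np.float64(465.0), np.float64(490.1)]
-0.3 flatbot 325.0 top outer 342.1 inner 353.7 roof end 389.5 lip [-130.   146.7] grasp [-140.3  139.4]
-0.2 flatbot 334.4 top outer 360.8 inner 371.9 roof end 405.7 lip [-124.5  147.7] grasp [-135.4  141.4]
-0.1 flatbot 343.8 top outer 378.9 inner 389.3 roof end 420.4 lip [-118.9  148.2] grasp [-130.4  143. ]
0 flatbot 353.0 top outer 396.1 inner 405.5 roof end 433.2 lip [-113.3  148.1] grasp [-125.3  144.1]
0.1 flatbot 361.8 top outer 412.0 inner 420.1 roof end 444.1 lip [-107.7  147.4] grasp [-120.   144.6]
actual grasp pt -137.4 141.3
wF keeper edge/plate rows [np.float64(363.9), np.float64(403.6), np.float64(426.9)]
0.1 flatbot 301.9 top outer 343.5 inner 352.9 roof end 380.8 lip [-107.3  149.3] grasp [-119.7  146.5]
0.2 flatbot 310.8 top outer 359.4 inner 367.6 roof end 391.7 lip [-101.9  148. ] grasp [-114.4  146.5]
0.3 flatbot 319.2 top outer 373.6 inner 380.5 roof end 400.5 lip [-96.5 146.3] grasp [-109.2  146. ]
0.4 flatbot 327.0 top outer 385.9 inner 391.4 roof end 407.4 lip [-91.4 144. ] grasp [-104.  145.]
0.5 flatbot 334.0 top outer 396.2 inner 400.3 roof end 412.2 lip [-86.5 141.2] grasp [-99.  143.4]
actual grasp pt -112.2 148.6
```

Call:
move_arm(rows=[[[0.0005,0,0,0,-0.7],[0.001,0,0,0,-0.7],[0.0015,0,0,0,-0.7],[0.002,0,0,0,-0.7],[0.002,-0.0003,0,0,-0.7],[0.002,-0.0003,0,0,-0.7],[0.002,-0.0003,0,0,-0.7],[0.002,-0.0003,0,0,-0.7],[0.002,-0.0003,0,0,-0.7],[0.002,-0.0003,0,0,-0.7]]])

```text
t: 17.65
position: [0.5116, 0.151, 0.1404]
eef_rot: [-3.14, -0.009, 3.01]
contact_force: [-20.2, -0.8, 11.2]
grip_width: 0.233
gripper_force: 59.4
```

```bash
cat >> h.py <<'E'
def prof(n):
    s=monitor.sense(); im=eyes.camera('wrist'); W=eyes.camera_params('wrist'); cv2.imwrite(f'pics/{n}.png',im[:,:,::-1]); pickle.dump(W,open(f'{n}.pkl','wb')); P=np.load('P.npy')
    x=w2c(P,s['position'])*1e3; print('t',s['t'],'pad pt',x[0].round(1),x[2].round(1)+8,'F',np.round(s['contact_force'],1),'M',np.round(s['wrist_torque'],2))
    pr=im[:,324:339].astype(float).mean((1,2)); g=np.gradient(cv2.GaussianBlur(pr[:,None],(1,3),0)[:,0])
    print([(i,int(pr[i-4]),int(pr[i+4])) for i in range(150,475) if abs(g[i])>5 and abs(g[i])==abs(g[max(0,i-3):i+4]).max()])
    return W,P
def rows(W,P,L,th,px=-.1014):
    r=np.array([px-.016*np.sin(L),.09-.016*np.cos(L)]);c,s=np.cos(th),np.sin(th);C,S=np.cos(L),np.sin(L)
    q=lambda x,z:proj(W,c2w(P,[r[0]+x*c+z*s,0,r[1]-x*s+z*c]))[1]; p=lambda x,z:proj(W,c2w(P,[px+x*C+z*S,0,.09-x*S+z*C]))[1]
    return np.array([p(-.006,-.055),p(-.006,-.029),q(-.01,.036),q(-.01,.062),q(.0065,.062)])
E
python3 -c "
from h import *
W,P=prof('wG')
for th in(.2,.3,.4,.45,.5): print(th,rows(W,P,1.85,th).round(0),(flat(1.85,th)[1]*1e3).round(1))
"
```

```text
t 17.65 pad pt -112.1 148.4 F [-20.2  -0.8  11.2] M [-0.12  4.15  0.11]
[(214, 73, 243), (270, 237, 186), (283, 239, 155), (326, 157, 113), (335, 111, 158), (393, 151, 240), (415, 236, 95), (449, 123, 25)]
0.2 [217. 266. 312. 360. 393.] [-101.7  148.5]
0.3 [217. 266. 320. 375. 402.] [-96.4 146.7]
0.4 [217. 266. 328. 387. 409.] [-91.3 144.4]
0.45 [217. 266. 332. 392. 411.] [-88.8 143.1]
0.5 [217. 266. 335. 397. 414.] [-86.4 141.6]
```

The image rows fit lean ≈ 0.45 and lever ≈ 1.83. The lip is therefore already touching the lid's face plate above the keeper, which explains the x force. I'll ease off and lower the claw behind the edge.

Call:
move_arm(rows=[[[-0.001,0,0,0,-0.7],[-0.002,0,0,0,-0.7],[-0.003,0.0003,0,0,-0.7],[-0.004,0.0004,-0.0005,0,-0.7],[-0.004,0.0004,-0.001,0,-0.7],[-0.004,0.0004,-0.0015,0,-0.7],[-0.004,0.0004,-0.002,0,-0.7],[-0.004,0.0004,-0.0025,0,-0.7],[-0.004,0.0004,-0.003,0,-0.7],[-0.004,0.0004,-0.003,0,-0.7]]])

```text
t: 18.7
position: [0.5104, 0.1512, 0.138]
eef_rot: [-3.141, -0.004, 3.009]
contact_force: [-9.8, -1.2, 8.0]
grip_width: 0.24
gripper_force: 59.6
```

```bash
cat >> h.py <<'E'
def fit(n,pad,hk):
    from scipy.optimize import least_squares
    W=pickle.load(open(n+'.pkl','rb'));P=np.load('P.npy'); ob=np.array([*pad,*hk])
    r=least_squares(lambda q:rows(W,P,*q)-ob,[1.7,.4]); print('L,th',r.x.round(3),'res',r.fun.round(1),'lip',(flat(*r.x)[1]*1e3).round(1))
E
python3 -c "
from h import *
prof('wH')
fit('wG',[214,270],[335,393,415])
"
```

```text
t 18.7 pad pt -113.3 146.0 F [-9.8 -1.2  8. ] M [-0.27  2.38  0.15]
[(206, 92, 242), (271, 245, 192), (283, 235, 152), (326, 153, 110), (336, 107, 155), (393, 148, 239), (416, 235, 52), (425, 52, 114), (449, 120, 24)]
L,th [1.848 0.478] res [ 2.9 -3.6 -1.6  2.2 -2.5] lip [-87.5 142.3]
```

Call:
move_arm(rows=[[[0,0,-0.0005,0,-0.7],[0,0,-0.001,0,-0.7],[0,0,-0.0015,0,-0.7],[0,0,-0.002,0,-0.7],[0,0,-0.0025,0,-0.7],[0,0,-0.003,0,-0.7],[0,0,-0.0035,0,-0.7],[0,0,-0.004,0,-0.7],[0,0,-0.004,0,-0.7],[0,0,-0.004,0,-0.7]]])

```text
t: 19.75
position: [0.5098, 0.1513, 0.1336]
eef_rot: [-3.14, -0.005, 3.01]
contact_force: [-11.1, -0.2, 4.8]
grip_width: 0.241
gripper_force: 59.7
```

```bash
python3 -c "
from h import *
fit('wH',[206,271],[336,393,416])
W,P=prof('wI')
for L in (1.3,1.4,1.5,1.6,1.7): print(L,rows(W,P,L,.42).round(0))
"
```

```text
L,th [1.714 0.459] res [ 5.4 -6.7 -2.   2.6 -2.5] lip [-88.8 140.7]
t 19.75 pad pt -113.9 141.6 F [-11.1  -0.2   4.8] M [-0.15  2.38  0.1 ]
[(197, 67, 239), (256, 244, 238), (271, 243, 175), (283, 227, 145), (327, 147, 105), (336, 103, 147), (393, 146, 234), (415, 231, 152), (420, 141, 223), (426, 231, 50), (435, 52, 105), (449, 115, 23)]
1.3 [201. 256. 331. 390. 410.]
1.4 [203. 258. 332. 392. 412.]
1.5 [205. 261. 334. 394. 414.]
1.6 [209. 265. 336. 397. 417.]
1.7 [215. 269. 338. 401. 421.]
```

```bash
python3 - <<'E'
from h import *
fit('wI',[197,256],[336,393,415])
P=np.load('P.npy')
for n in('wH','wI'):
    W=pickle.load(open(n+'.pkl','rb')); q=lambda x,z:proj(W,c2w(P,[x,0,z]))[1].round(1)
    print(n,'plate top',q(-.0874,.1488),'lid top front',q(-.084,.154),'edge',q(-.1,.1385),'ledge back',q(-.0875,.1335))
    im=cv2.imread(f'pics/{n}.png')
    for r in range(408,446,3): print(r,im[r,331],im[r,331-22],im[r,331+22],im[r,331-34])
E
```

```text
L,th [1.289 0.475] res [ 4.3  0.2 -1.6  2.3 -2.7] lip [-87.6 133.5]
wH plate top 413.4 lid top front 430.4 edge 369.4 ledge back 387.2
408 [232 241 235] [228 237 233] [134 145 137] [110 119 115]
411 [229 239 234] [224 234 228] [213 228 216] [226 235 229]
414 [218 231 225] [205 222 210] [227 237 230] [215 229 220]
417 [64 86 52] [60 84 46] [65 86 53] [60 82 45]
420 [50 75 35] [49 75 33] [51 75 36] [50 73 36]
423 [59 88 38] [62 88 40] [59 88 40] [62 94 45]
426 [ 89 136  62] [ 87 134  60] [ 90 137  62] [ 94 140  62]
429 [108 162  73] [108 164  73] [109 163  73] [111 168  77]
432 [114 172  77] [115 172  76] [114 172  77] [113 173  79]
435 [111 168  75] [113 168  75] [113 171  78] [114 170  79]
438 [116 172  79] [113 170  78] [114 171  78] [113 169  77]
441 [111 168  74] [114 169  75] [111 169  75] [108 166  75]
444 [115 173  79] [109 161  74] [103 155  69] [40 53 30]
wI plate top 423.2 lid top front 440.9 edge 377.8 ledge back 395.6
408 [227 236 232] [222 233 228] [126 138 129] [86 90 88]
411 [228 237 232] [218 231 226] [117 128 121] [106 115 108]
414 [215 228 222] [195 210 200] [108 119 112] [106 115 108]
417 [109 119 112] [109 119 111] [106 115 110] [109 118 110]
420 [182 199 188] [188 203 192] [182 196 186] [193 207 199]
423 [229 239 231] [230 239 232] [231 240 231] [229 238 231]
426 [108 126 105] [ 96 115  91] [104 124 101] [ 88 107  81]
429 [45 69 33] [50 73 35] [47 69 29] [47 70 34]
432 [51 76 37] [50 76 30] [49 76 33] [50 74 35]
435 [ 71 106  48] [ 70 106  47] [ 72 107  50] [ 73 109  48]
438 [ 90 138  60] [ 93 143  64] [ 93 143  63] [ 96 146  65]
441 [109 162  74] [110 164  72] [107 165  74] [104 161  71]
444 [109 165  70] [109 163  73] [101 150  67] [39 53 31]
```

The plate-top rows match the model (423 against 423.2), and the claw end sits between the edge and the plate. I'll keep lowering by feel.

Call:
move_arm(rows=[[[-0.0005,0,-0.0005,0,-0.7],[-0.001,0,-0.001,0,-0.7],[-0.0015,0,-0.0015,0,-0.7],[-0.0015,0,-0.002,0,-0.7],[-0.0015,0,-0.0025,0,-0.7],[-0.0015,0,-0.003,0,-0.7],[-0.0015,0,-0.003,0,-0.7],[-0.0015,0,-0.003,0,-0.7],[-0.0015,0,-0.003,0,-0.7],[-0.0015,0,-0.003,0,-0.7]]])

```text
t: 20.8
position: [0.5098, 0.1512, 0.131]
eef_rot: [-3.141, -0.002, 3.009]
contact_force: [-7.4, -1.8, 3.9]
grip_width: 0.236
gripper_force: 60.0
```

```bash
python3 -c "
from h import *
W,P=prof('wJ')
q=lambda x,z:proj(W,c2w(P,[x,0,z]))[1].round(1)
print('plate top',q(-.0874,.1488))
for L in (1.0,1.1,1.2,1.3,1.4): print(L,rows(W,P,L,.42).round(0))
"
```

```text
t 20.8 pad pt -113.9 139.0 F [-7.4 -1.8  3.9] M [-0.28  1.41  0.16]
[(196, 68, 237), (255, 244, 222), (259, 223, 237), (272, 243, 181), (284, 230, 145), (327, 147, 107), (336, 105, 148), (393, 152, 235), (416, 232, 109), (425, 109, 231), (431, 230, 50), (441, 53, 108), (449, 108, 23)]
plate top 428.3
1.0 [205. 256. 333. 391. 411.]
1.1 [203. 256. 333. 392. 411.]
1.2 [202. 257. 333. 393. 413.]
1.3 [202. 258. 334. 395. 414.]
1.4 [204. 260. 335. 397. 417.]
```

Call:
move_arm(rows=[[[0,0,-0.0005,0,-0.7],[0,0,-0.001,0,-0.7],[0,0,-0.0015,0,-0.7],[0,0,-0.002,0,-0.7],[0,0,-0.0025,0,-0.7],[0,0,-0.0025,0,-0.7],[0,0,-0.0025,0,-0.7],[0,0,-0.0025,0,-0.7],[0,0,-0.0025,0,-0.7],[0,0,-0.0025,0,-0.7]]])

```text
t: 21.85
position: [0.5098, 0.1512, 0.1294]
eef_rot: [3.142, -0.002, 3.009]
contact_force: [-12.0, -1.3, 13.8]
grip_width: 0.236
gripper_force: 61.8
```

```bash
python3 -c "
from h import *
W,P=prof('wK')
q=lambda x,z:proj(W,c2w(P,[x,0,z]))[1].round(1)
print('plate top',q(-.0874,.1488))
"
```

```text
t 21.85 pad pt -113.9 137.4 F [-12.   -1.3  13.8] M [-0.6   2.17  0.05]
[(197, 68, 236), (255, 242, 207), (259, 211, 241), (273, 245, 186), (277, 180, 233), (285, 233, 146), (328, 147, 107), (336, 107, 148), (393, 148, 237), (416, 234, 112), (426, 110, 234), (432, 231, 52), (442, 53, 109), (449, 103, 24)]
plate top 431.4
```

The z force rose to 13.8 N and the lid gave about 1 mm, so the lip is seated on the ledge. Next I'll release and retreat upward.

Call:
move_arm(rows=[[[0,0,0.001,0,-0.4],[0,0,0.001,0,-0.2],[0,0,0.001,0,0],[0,0,0.001,0,0],[0,0,0.015,0,0],[0,0,0.035,0,0],[0,0,0.065,0,0],[0,0,0.095,0,0],[0,0,0.115,0,0],[0,0,0.115,0,0]]])

```text
t: 22.9
position: [0.5126, 0.1517, 0.2464]
eef_rot: [3.139, 0.005, 3.008]
contact_force: [-0.0, 0.2, -0.2]
grip_width: 0.502
gripper_force: 0.0
```

```bash
python3 - <<'E'
from h import *
W,P=prof('wL')
print('kp edge/plate top',[proj(W,c2w(P,[x,0,z]))[1].round(0) for x,z in((-.1,.1385),(-.0874,.1488),(-.084,.154))])
for L,th in((1.1,.3),(1.1,.36),(1.25,.36),(1.4,.38)): print(L,th,rows(W,P,L,th).round(0))
for k in ['lever','hook','keeper']: print(k,[((w2c(P,d['at'])*1000).round(1),round(d['conf'],2)) for d in boxes_of(k,'wrist')[:2]])
E
```

```text
t 22.9 pad pt -111.2 254.4 F [-0.   0.2 -0.2] M [ 0.05  0.02 -0.04]
[(160, 70, 241), (198, 246, 64), (206, 64, 178), (211, 148, 227), (216, 224, 155), (261, 163, 242), (284, 214, 204), (289, 232, 106), (322, 132, 123), (326, 126, 136), (360, 132, 126), (427, 128, 121), (449, 127, 26)]
kp edge/plate top [np.float64(265.0), np.float64(290.0), np.float64(299.0)]
1.1 0.3 [167. 200. 235. 259. 279.]
1.1 0.36 [167. 200. 238. 264. 283.]
1.25 0.36 [166. 201. 238. 264. 283.]
1.4 0.38 [166. 202. 239. 266. 285.]
lever [(array([-1.144e+02, -1.000e-01,  9.250e+01]), 0.95), (array([-154.6, -117.4,   35. ]), 0.55)]
hook [(array([-107.8,   -1.8,  132.4]), 0.56)]
keeper [(array([-55.1,  -4.7, 154.6]), 0.7)]
```

Call:
move_arm(rows=[[[-0.012,0.001,0.005,-8.5,1],[-0.024,0.003,0.01,-17,1],[-0.036,0.004,0.01,-25.5,1],[-0.048,0.006,0.01,-34,1],[-0.06,0.008,0,-42.5,1],[-0.072,0.009,-0.01,-51,1],[-0.084,0.011,-0.02,-59.5,1],[-0.094,0.012,-0.03,-68,1],[-0.094,0.012,-0.04,-76.5,1],[-0.094,0.012,-0.046,-85,1]]])

```text
t: 24.1
position: [0.4156, 0.1629, 0.196]
eef_rot: [-3.14, 0.002, 1.519]
contact_force: [0.5, 0.5, 0.5]
grip_width: 1.003
gripper_force: 0.0
```

Call:
move_arm(rows=[[[0,0,0,-5,1],[0,0,0,-5,1],[0,0,0,-5,1],[0,0,0,-5,1],[0,0,0,-5,1],[0,0,0,-5,1],[0,0,0,-5,1],[0,0,0,-5,1],[0,0,0,-5,1],[0,0,0,-5,1]]])

```text
t: 25.1
position: [0.4168, 0.1632, 0.1975]
eef_rot: [3.142, -0.0, 1.438]
contact_force: [-0.6, 0.0, -0.1]
grip_width: 0.999
gripper_force: 0.0
```

```bash
python3 - <<'E'
from h import *
P=np.load('P.npy'); s=monitor.sense(); print(s['t'],s['position'],s['eef_rot'],s['q'].round(2) if hasattr(s['q'],'round') else s['q'],P[:3])
im=eyes.camera('wrist');W=eyes.camera_params('wrist');cv2.imwrite('pics/wM.png',im[:,:,::-1]);pickle.dump(W,open('wM.pkl','wb'));print(W['xyz'])
print([proj(W,c2w(P,X)).round(0) for X in([-.1,0,.09],[-.145,0,.077],[-.095,0,.136])])
E
```

```text
25.1 [0.41679894 0.16317335 0.19753723] [ 3.14152147e+00 -3.28419461e-05  1.43782938e+00] [-0.88  0.2   0.46  2.07 -0.11  0.89 -0.49] [ 0.6227139   0.13653019 -0.13139633]
[0.42664618 0.24411787 0.32868377]
[array([499., 244.]), array([425., 238.]), array([541., 272.])]
```

View pics/wM.png

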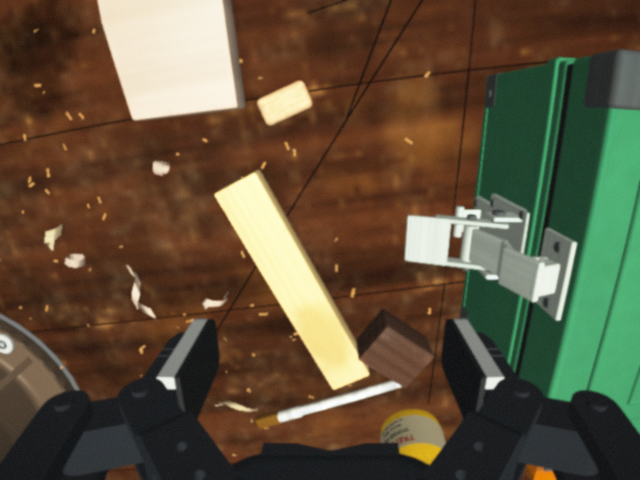

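The side-on view shows the claw hooked over the keeper at (540,275), the lever pad sticking out at (428,240), and the open right finger at (470,350). I'll press the pad with the back of that finger.

```bash
cat >> h.py <<'E'
def K(L,r=.045,px=-.1014,back=.057):
    c,s=np.cos(L),np.sin(L); k=np.array([px-.006*c-r*s,.09+.006*s-r*c]); return k
def ktcp(P,k,back=.057,dz=-.002): return c2w(P,[k[0]-back,0,k[1]+dz])
E
python3 - <<'E'
from h import *
P=np.load('P.npy'); C=np.array([.4167,.1632,.1972])
X0=ktcp(P,K(1.3)+[0,.004]); print('pre',(K(1.3)*1e3).round(1),X0.round(4),(X0-C).round(4))
for L in(1.3,1.2,1.1,1.0,.9,.8,.7,.6,.5,.4,.3,.2,.1,.05,0): print(L,(K(L)*1e3).round(1),(ktcp(P,K(L))-X0).round(4))
W=pickle.load(open('wM.pkl','rb'))
for L in(1,1.1,1.2,1.3,1.4): print(L,[proj(W,c2w(P,[k[0],0,k[1]])).round(0) for k in(K(L,.055),K(L,.029))])
E
```

```text
pre [-146.4   83.7] [0.4211 0.1632 0.0857] [ 0.0044 -0.     -0.1115]
1.3 [-146.4   83.7] [ 0.     0.    -0.004]
1.2 [-145.5   79.3] [ 0.0008 -0.0001 -0.0085]
1.1 [-144.2   74.9] [ 0.0021 -0.0003 -0.0128]
1.0 [-142.5   70.7] [ 0.0038 -0.0005 -0.017 ]
0.9 [-140.4   66.7] [ 0.0059 -0.0008 -0.021 ]
0.8 [-137.9   63. ] [ 0.0084 -0.0011 -0.0248]
0.7 [-135.    59.4] [ 0.0113 -0.0015 -0.0283]
0.6 [-131.8   56.2] [ 0.0145 -0.0019 -0.0315]
0.5 [-128.2   53.4] [ 0.018  -0.0024 -0.0344]
0.4 [-124.5   50.9] [ 0.0217 -0.0029 -0.0369]
0.3 [-120.4   48.8] [ 0.0257 -0.0034 -0.039 ]
0.2 [-116.2   47.1] [ 0.0299 -0.0039 -0.0407]
0.1 [-111.9   45.8] [ 0.0342 -0.0045 -0.0419]
0.05 [-109.6   45.4] [ 0.0364 -0.0048 -0.0424]
0 [-107.4   45. ] [ 0.0386 -0.0051 -0.0427]
1 [array([413., 233.]), array([450., 239.])]
1.1 [array([411., 235.]), array([450., 241.])]
1.2 [array([410., 238.]), array([450., 242.])]
1.3 [array([410., 240.]), array([451., 243.])]
1.4 [array([411., 243.]), array([452., 245.])]
```

Call:
move_arm(rows=[[[0.002,0,-0.025,0,1],[0.004,0,-0.05,0,1],[0.0044,0,-0.075,0,1],[0.0044,0,-0.09,0,1],[0.0044,0,-0.1,0,1],[0.0044,0,-0.105,0,1],[0.0044,0,-0.109,0,1],[0.0044,0,-0.1115,0,1],[0.0044,0,-0.1115,0,1],[0.0044,0,-0.1115,0,1]]])

```text
t: 26.15
position: [0.4214, 0.1633, 0.0864]
eef_rot: [3.141, -0.001, 1.438]
contact_force: [-0.3, 0.6, 0.2]
grip_width: 1.006
gripper_force: 0.0
```

Call:
move_arm(rows=[[[0,0,-0.001,0,1],[0,0,-0.002,0,1],[0,0,-0.003,0,1],[0,0,-0.004,0,1],[0,0,-0.005,0,1],[0,0,-0.006,0,1],[0.0005,0,-0.007,0,1],[0.0008,0,-0.008,0,1],[0.0008,0,-0.0085,0,1],[0.0008,0,-0.0085,0,1]]])

```text
t: 27.15
position: [0.422, 0.1632, 0.0775]
eef_rot: [-3.142, 0.0, 1.438]
contact_force: [-0.1, -0.1, 0.7]
grip_width: 1.001
gripper_force: 0.0
```

Call:
move_arm(rows=[[[0.0003,0,-0.001,0,1],[0.0006,0,-0.002,0,1],[0.001,0,-0.003,0,1],[0.0013,0,-0.004,0,1],[0.0017,0,-0.005,0,1],[0.002,0,-0.006,0,1],[0.0025,0,-0.007,0,1],[0.003,0,-0.008,0,1],[0.003,0,-0.0085,0,1],[0.003,0,-0.0085,0,1]]])

```text
t: 28.15
position: [0.4249, 0.163, 0.0689]
eef_rot: [-3.141, 0.0, 1.438]
contact_force: [-1.7, -1.1, 4.2]
grip_width: 1.0
gripper_force: 2.3
```

Call:
move_arm(rows=[[[0.0004,0,-0.0008,0,1],[0.0009,0,-0.0016,0,1],[0.0014,0,-0.0024,0,1],[0.0018,0,-0.0032,0,1],[0.0023,0,-0.004,0,1],[0.0027,0,-0.0048,0,1],[0.0032,0,-0.0056,0,1],[0.0037,-0.0006,-0.0064,0,1],[0.0042,-0.0006,-0.0072,0,1],[0.0046,-0.0006,-0.0078,0,1]]])

```text
t: 29.15
position: [0.429, 0.1625, 0.0611]
eef_rot: [-3.141, 0.0, 1.438]
contact_force: [-4.9, -1.8, 6.5]
grip_width: 0.998
gripper_force: 3.9
```

Call:
move_arm(rows=[[[0.0006,0,-0.0007,0,1],[0.0012,0,-0.0014,0,1],[0.0018,0,-0.0021,0,1],[0.0024,0,-0.0028,0,1],[0.003,-0.0004,-0.0035,0,1],[0.0036,-0.0004,-0.0042,0,1],[0.0043,-0.0006,-0.0049,0,1],[0.0049,-0.0008,-0.0055,0,1],[0.0055,-0.0008,-0.0061,0,1],[0.0061,-0.0008,-0.0067,0,1]]])

```text
t: 30.15
position: [0.4343, 0.1617, 0.0542]
eef_rot: [-3.139, 0.001, 1.438]
contact_force: [-6.2, -0.6, 6.0]
grip_width: 1.002
gripper_force: 4.0
```

Call:
move_arm(rows=[[[0.0007,0,-0.0006,0,1],[0.0014,0,-0.0012,0,1],[0.0021,0,-0.0017,0,1],[0.0028,0,-0.0022,0,1],[0.0035,-0.0005,-0.0028,0,1],[0.0042,-0.0005,-0.0033,0,1],[0.005,-0.0007,-0.0038,0,1],[0.0057,-0.0008,-0.0043,0,1],[0.0064,-0.001,-0.0049,0,1],[0.0072,-0.001,-0.0054,0,1]]])

```text
t: 31.15
position: [0.4403, 0.1608, 0.0484]
eef_rot: [-3.137, 0.001, 1.439]
contact_force: [-9.5, 1.0, 6.3]
grip_width: 1.0
gripper_force: 3.8
```

Call:
move_arm(rows=[[[0.0005,0,-0.0002,0,1],[0.001,0,-0.0004,0,1],[0.0015,0,-0.0006,0,1],[0.002,0,-0.0008,0,1],[0.0025,0,-0.001,0,1],[0.003,-0.0004,-0.0012,0,1],[0.0034,-0.0005,-0.0015,0,1],[0.0037,-0.0005,-0.0018,0,1],[0.004,-0.0005,-0.0021,0,1],[0.004,-0.0005,-0.0021,0,1]]])

```text
t: 32.15
position: [0.4408, 0.1603, 0.0455]
eef_rot: [-3.131, 0.003, 1.44]
contact_force: [-17.0, 1.5, 3.7]
grip_width: 1.004
gripper_force: 2.7
```

```bash
python3 - <<'E'
from h import *
s=monitor.sense(); P=np.load('P.npy'); print(s['t'],s['position'],s['contact_force'].round(2),s['wrist_torque'].round(3),s['gripper_force'],(w2c(P,s['position'])*1e3).round(1))
W,_=prof('wN')
for n,X in [('pivot',[-.1014,0,.09]),('pad end',[K(.45,.055)[0],0,K(.45,.055)[1]]),('flat',[flat(.45,.2)[0][0],0,flat(.45,.2)[0][1]]),('lip',[-.093,0,.136])]: print(n,proj(W,c2w(P,X)).round(0))
for k in ['lever','hook','keeper']: print(k,[((w2c(P,d['at'])*1000).round(1),round(d['conf'],2)) for d in boxes_of(k,'wrist')[:2]])
E
```

```text
32.15 [0.44081464 0.16030832 0.04546643] [-17.01   1.48   3.69] [ 0.507  2.526 -0.146] 2.7177393436431885 [-183.4   -0.3   45.5]
t 32.15 pad pt -183.4 53.5 F [-17.    1.5   3.7] M [ 0.51  2.53 -0.15]
[(405, 38, 75), (412, 77, 64)]
pivot [616. 416.]
pad end [469. 333.]
flat [694. 534.]
lip [752. 544.]
lever [(array([-114.6,   13.5,   76.8]), 0.81)]
hook [(array([-112.3,    7.7,   79.7]), 0.8)]
keeper []
```

Call:
move_arm(rows=[[[-0.001,0,0,0,1],[-0.002,0,0,0,1],[-0.003,0,0,0,1],[-0.004,0.0005,0,0,1],[-0.005,0.0005,0,0,1],[-0.006,0.0005,0,0,1],[-0.006,0.0005,0,0,1],[-0.006,0.0005,0,0,1],[-0.006,0.0005,0,0,1],[-0.006,0.0005,0,0,1]]])

```text
t: 33.35
position: [0.4394, 0.1608, 0.0466]
eef_rot: [-3.139, 0.001, 1.438]
contact_force: [-5.8, -0.3, 2.0]
grip_width: 1.003
gripper_force: 3.0
```

```bash
python3 - <<'E'
from h import *
s=monitor.sense(); P=np.load('P.npy'); print(s['t'],s['position'],s['contact_force'].round(2),s['wrist_torque'].round(3),s['gripper_force'],(w2c(P,s['position'])*1e3).round(1))
# hook mask / lever geometry at this moment from top and scene cameras
for c in('scene','top'):
    eyes.camera(c)
    for k in ['lever','hook','keeper']: print(c,k,[((w2c(P,d['at'])*1000).round(1),round(d['conf'],2)) for d in boxes_of(k,c)[:2]])
E
```

```text
33.35 [0.43937517 0.16078509 0.04655857] [-5.79 -0.31  1.98] [ 0.079  1.173 -0.   ] 3.0073679331690073 [-184.9    0.    46.6]
scene lever [(array([ -52.2, -205.4,   47.8]), 0.26)]
scene hook [(array([ 132.1, -232.5,   26.6]), 0.49)]
scene keeper []
top lever []
top hook []
top keeper [(array([ -3.9,   1.1, 151.4]), 0.97)]
```

```bash
python3 - <<'E'
from h import *
P=np.load('P.npy'); T=eyes.camera_params('top'); W=pickle.load(open('wM.pkl','rb'))
for n,p,f in(('wM',W,'pics/wM.png'),('top',T,'pics/top0.png')):
    im=cv2.imread(f); hsv=cv2.cvtColor(im,cv2.COLOR_BGR2HSV)
    m=cv2.inRange(hsv,(18,50,170),(35,200,255)); m=cv2.morphologyEx(m,cv2.MORPH_OPEN,np.ones((3,3)))
    k,lab,st,ce=cv2.connectedComponentsWithStats(m); 
    for i in range(1,k):
        if st[i,4]>900:
            c=cv2.findContours((lab==i).astype(np.uint8),0,2)[0][0]; b=cv2.boxPoints(cv2.minAreaRect(c))
            X=[w2c(P,atz(p,uv,.022)) for uv in b]; print(n,st[i],[(x[:2]*1e3).round(0).tolist() for x in X])
print(w2c(P,[.385,.255,0])*1e3)
E
```

```text
wM [ 259   82   52   42 1295] [[-263.0, 89.0], [-229.0, 103.0], [-221.0, 86.0], [-255.0, 71.0]]
wM [  215   172   154   218 10009] [[-301.0, 20.0], [-265.0, 39.0], [-171.0, -149.0], [-211.0, -177.0]]
top [   0  100   89   45 2639] [[173.0, 577.0], [199.0, 405.0], [111.0, 388.0], [86.0, 558.0]]
top [ 262  117  189   24 3892] [[205.0, 55.0], [260.0, -320.0], [216.0, -325.0], [161.0, 49.0]]
top [ 102  120  131   23 2596] [[158.0, 370.0], [195.0, 115.0], [151.0, 108.0], [115.0, 362.0]]
top [ 240  320  110   56 2317] [[-266.0, 37.0], [-169.0, -152.0], [-205.0, -170.0], [-300.0, 18.0]]
[-251.18653319   86.30365085    0.        ]
```

The forces and moment show that the open gripper's outer linkage touched the hook, because it sticks out about 18 mm beyond the finger back. I'll press the pad with that linkage knuckle instead. The hand goes low and yawed 27° so the rear finger passes between the pine stick and the tenon.

Call:
move_arm(rows=[[[-0.01,0.001,0,0,1],[-0.019,0.003,0,0,1],[-0.019,0.01,0,-7,1],[-0.018,0.018,0,-14,1],[-0.017,0.025,0,-21,1],[-0.016,0.0305,0,-27,1],[-0.0157,0.0305,0,-27,1],[-0.0157,0.0305,0,-27,1],[-0.0157,0.0305,0,-27,1],[-0.0157,0.0305,0,-27,1]]])

```text
t: 34.75
position: [0.4239, 0.1915, 0.0468]
eef_rot: [-3.14, 0.001, 0.971]
contact_force: [-6.0, 4.0, 1.8]
grip_width: 0.997
gripper_force: 3.0
```

```bash
python3 - <<'E'
from h import *
P=np.load('P.npy'); s=monitor.sense(); print(s['t'],s['position'],s['eef_rot'],s['contact_force'].round(1),(w2c(P,s['position'])*1e3).round(1))
im=eyes.camera('wrist');W=eyes.camera_params('wrist'); hsv=cv2.cvtColor(im[:,:,::-1].copy(),cv2.COLOR_BGR2HSV); cv2.imwrite('pics/wO.png',im[:,:,::-1])
m=cv2.inRange(hsv,(18,50,150),(35,200,255)); k,lab,st,ce=cv2.connectedComponentsWithStats(cv2.morphologyEx(m,cv2.MORPH_OPEN,np.ones((3,3))))
for i in range(1,k):
    if st[i,4]>700:
        c=cv2.findContours((lab==i).astype(np.uint8),0,2)[0][0]; b=cv2.boxPoints(cv2.minAreaRect(c)); print(st[i],[(w2c(P,atz(W,uv,.022 if st[i,4]>4000 else .009))[:2]*1e3).round(0).tolist() for uv in b])
for k in ['lever','hook']: print(k,[((w2c(P,d['at'])*1000).round(1),round(d['conf'],2)) for d in boxes_of(k,'wrist')[:2]])
E
```

```text
34.75 [0.42387488 0.19147894 0.04680819] [-3.14017877e+00  8.94522012e-04  9.70795011e-01] [-6.   4.   1.8] [-204.3   28.4   46.8]
[ 157  176   78   85 3560] [[-264.0, 90.0], [-229.0, 105.0], [-221.0, 87.0], [-256.0, 71.0]]
[  199   331   233   132 11607] [[-298.0, 15.0], [-255.0, 41.0], [-198.0, -76.0], [-242.0, -119.0]]
lever [(array([-129. ,    8.2,   76.1]), 0.82)]
hook [(array([-116.3,    1.1,   82.7]), 0.94), (array([-84.6,  34.2,  45.2]), 0.54)]
```

```bash
cat >> h.py <<'E'
def axis_for(L,zt,px=-.1014):
    p=lambda h: np.interp(h,[.0,.024,.038,.09],[.0558,.0558,.0718,.0718]) if h>=0 else -1
    c,s=np.cos(L),np.sin(L); best=(9,0,0)
    for r in np.linspace(.010,.055,46):
        x,z=px-.006*c-r*s,.09+.006*s-r*c
        if z<zt: continue
        a=x-p(z-zt)
        if a<best[0]: best=(a,r,z-zt)
    return best
E
python3 - <<'E'
from h import *
P=np.load('P.npy'); X0=np.array([.4251,.1908,.0467]); print(w2c(P,X0)*1e3)
for L,zt in [(.95,.047),(.9,.047),(.8,.044),(.7,.040),(.6,.034),(.5,.028),(.45,.022),(.4,.016),(.35,.012),(.3,.010),(.2,.010),(.1,.010),(.05,.010),(0,.010)]:
    a,r,h=axis_for(L,zt); X=c2w(P,[a,.026,zt-.002]); print(L,zt,'axis',round(a*1e3,1),'r',r.round(3),'h',round(h*1e3),'X-X0',(X-X0).round(4))
E
```

```text
[-203.02080674   27.91090476   46.7       ]
0.95 0.047 axis -205.4 r 0.055 h 16 X-X0 [-0.0026 -0.0016 -0.0017]
0.9 0.047 axis -204.0 r 0.055 h 14 X-X0 [-0.0012 -0.0018 -0.0017]
0.8 0.044 axis -200.8 r 0.055 h 12 X-X0 [ 0.0019 -0.0022 -0.0047]
0.7 0.04 axis -197.2 r 0.055 h 12 X-X0 [ 0.0055 -0.0027 -0.0087]
0.6 0.034 axis -193.2 r 0.055 h 14 X-X0 [ 0.0095 -0.0032 -0.0147]
0.5 0.028 axis -193.0 r 0.031 h 38 X-X0 [ 0.0097 -0.0032 -0.0207]
0.45 0.022 axis -194.3 r 0.036 h 38 X-X0 [ 0.0084 -0.003  -0.0267]
0.4 0.016 axis -194.7 r 0.041 h 39 X-X0 [ 0.008  -0.003  -0.0327]
0.35 0.012 axis -194.0 r 0.045 h 38 X-X0 [ 0.0087 -0.0031 -0.0367]
0.3 0.01 axis -192.3 r 0.046 h 38 X-X0 [ 0.0103 -0.0033 -0.0387]
0.2 0.01 axis -187.8 r 0.044 h 38 X-X0 [ 0.0148 -0.0039 -0.0387]
0.1 0.01 axis -183.4 r 0.042 h 39 X-X0 [ 0.0192 -0.0045 -0.0387]
0.05 0.01 axis -181.3 r 0.042 h 38 X-X0 [ 0.0213 -0.0047 -0.0387]
0 0.01 axis -179.2 r 0.01 h 70 X-X0 [ 0.0234 -0.005  -0.0387]
```

Call:
move_arm(rows=[[[0.0006,0,-0.0008,0,1],[0.0012,0,-0.0016,0,1],[0.0018,0,-0.0025,0,1],[0.0025,-0.001,-0.0034,0,1],[0.0032,-0.001,-0.0043,0,1],[0.0039,-0.0015,-0.0052,0,1],[0.0047,-0.002,-0.0061,0,1],[0.0055,-0.0027,-0.007,0,1],[0.0065,-0.0027,-0.0079,0,1],[0.0075,-0.0027,-0.0087,0,1]]])

```text
t: 35.9
position: [0.4302, 0.1899, 0.0379]
eef_rot: [-3.138, 0.001, 0.972]
contact_force: [-9.2, 6.9, 2.1]
grip_width: 1.001
gripper_force: 5.1
```

Call:
move_arm(rows=[[[0.0005,0,-0.0012,0,1],[0.001,0,-0.0024,0,1],[0.0015,0,-0.0036,0,1],[0.002,0,-0.0048,0,1],[0.0025,-0.0005,-0.006,0,1],[0.003,-0.0005,-0.007,0,1],[0.0035,-0.0005,-0.008,0,1],[0.0038,-0.0005,-0.009,0,1],[0.004,-0.0005,-0.01,0,1],[0.004,-0.0005,-0.011,0,1]]])

```text
t: 36.9
position: [0.4356, 0.1879, 0.0272]
eef_rot: [-3.14, 0.001, 0.97]
contact_force: [-5.1, -0.4, 4.7]
grip_width: 1.001
gripper_force: 2.8
```

Call:
move_arm(rows=[[[0,0,-0.001,0,1],[0,0,-0.002,0,1],[0,0,-0.003,0,1],[0,0,-0.004,0,1],[0,0,-0.005,0,1],[0,0,-0.006,0,1],[0,0,-0.007,0,1],[0,0,-0.008,0,1],[0,0,-0.009,0,1],[0,0,-0.009,0,1]]])

```text
t: 37.9
position: [0.436, 0.1881, 0.0185]
eef_rot: [-3.141, -0.0, 0.97]
contact_force: [-6.1, 0.5, 6.5]
grip_width: 1.0
gripper_force: 0.0
```

Call:
move_arm(rows=[[[0,0,-0.001,0,1],[0,0,-0.002,0,1],[0,0,-0.003,0,1],[0,0,-0.004,0,1],[0,0,-0.005,0,1],[0,0,-0.006,0,1],[0,0,-0.007,0,1],[0,0,-0.0075,0,1],[0,0,-0.008,0,1],[0,0,-0.008,0,1]]])

```text
t: 38.9
position: [0.4357, 0.1879, 0.0102]
eef_rot: [-3.141, 0.001, 0.97]
contact_force: [-5.2, 1.0, 3.7]
grip_width: 1.0
gripper_force: 0.0
```

```bash
python3 - <<'E'
from h import *
P=np.load('P.npy'); s=monitor.sense(); F=s['contact_force'];M=s['wrist_torque']; print(s['t'],F.round(1),M.round(3),(w2c(P,s['position'])*1e3).round(1))
rx=.072*.99; print('contact z ~',s['position'][2]+.224+(-(M[1]+rx*F[2])/-F[0]))
W,_=prof('wP')
for k in ['lever','hook']: print(k,[((w2c(P,d['at'])*1000).round(1),round(d['conf'],2)) for d in boxes_of(k,'wrist')[:2]])
E
```

```text
38.9 [-5.2  1.   3.7] [ 0.032  0.644 -0.097] [-192.2   26.4   10.2]
contact z ~ 0.06015686386631927
t 38.9 pad pt -192.2 18.2 F [-5.2  1.   3.7] M [ 0.03  0.64 -0.1 ]
[(449, 83, 41)]
lever [(array([-122.6,   12.2,   59.2]), 0.78)]
hook []
```

Call:
move_arm(rows=[[[0.0006,0,0,0,1],[0.0012,0,0,0,1],[0.0018,0,0,0,1],[0.0024,0,0,0,1],[0.003,-0.0004,0,0,1],[0.0036,-0.0004,0,0,1],[0.0042,-0.0005,0,0,1],[0.0046,-0.0006,0,0,1],[0.005,-0.0007,0,0,1],[0.005,-0.0007,0,0,1]]])

```text
t: 40.05
position: [0.4406, 0.1871, 0.01]
eef_rot: [-3.141, 0.001, 0.969]
contact_force: [-5.1, 1.3, 0.2]
grip_width: 1.0
gripper_force: 0.0
```

Call:
move_arm(rows=[[[0.0005,0,0,0,1],[0.001,0,0,0,1],[0.0015,0,0,0,1],[0.002,0,0,0,1],[0.0025,-0.0003,0,0,1],[0.003,-0.0003,0,0,1],[0.0035,-0.0004,0,0,1],[0.004,-0.0005,0,0,1],[0.004,-0.0005,0,0,1],[0.004,-0.0005,0,0,1]]])

```text
t: 41.05
position: [0.4458, 0.1869, 0.0103]
eef_rot: [3.141, -0.0, 0.966]
contact_force: [0.2, -0.0, 0.2]
grip_width: 0.997
gripper_force: 0.0
```

```bash
python3 - <<'E'
from h import *
P=np.load('P.npy'); s=monitor.sense(); F=s['contact_force'];M=s['wrist_torque']; print(s['t'],F.round(1),M.round(3),(w2c(P,s['position'])*1e3).round(1))
print('contact z ~',s['position'][2]+.224+(-(M[1]+.071*F[2])/-F[0]))
E
```

```text
41.05 [ 0.2 -0.   0.2] [ 0.025 -0.005  0.036] [-182.    26.7   10.3]
contact z ~ 0.28032063987203004
```

Call:
move_arm(rows=[[[0.0003,0,0,0,1],[0.0006,0,0,0,1],[0.0009,0,0,0,1],[0.0012,0,0,0,1],[0.0015,-0.0002,0,0,1],[0.002,-0.0003,0,0,1],[0.002,-0.0003,0,0,1],[0.002,-0.0003,0,0,1],[0.002,-0.0003,0,0,1],[0.002,-0.0003,0,0,1]]])

```text
t: 42.05
position: [0.4474, 0.1866, 0.0103]
eef_rot: [-3.141, 0.0, 0.967]
contact_force: [-3.2, 1.5, 0.7]
grip_width: 0.998
gripper_force: 0.0
```

Call:
move_arm(rows=[[[0.0004,0,0,0,1],[0.0008,0,0,0,1],[0.0012,0,0,0,1],[0.0016,0,0,0,1],[0.002,-0.0003,0,0,1],[0.002,-0.0003,0,0,1],[0.002,-0.0003,0,0,1],[0.002,-0.0003,0,0,1],[0.002,-0.0003,0,0,1],[0.002,-0.0003,0,0,1]]])

```text
t: 43.05
position: [0.4475, 0.1863, 0.0098]
eef_rot: [-3.139, 0.002, 0.967]
contact_force: [-8.5, 2.6, 1.3]
grip_width: 0.998
gripper_force: 0.0
```

```bash
python3 - <<'E'
from h import *
P=np.load('P.npy'); s=monitor.sense(); F=s['contact_force'];M=s['wrist_torque']; print(s['t'],F.round(1),M.round(3),(w2c(P,s['position'])*1e3).round(1))
print('contact z ~',s['position'][2]+.224+(-(M[1]+.071*F[2])/-F[0]))
E
```

```text
43.05 [-8.5  2.6  1.3] [ 0.318  1.22  -0.118] [-180.2   26.4    9.8]
contact z ~ 0.07926975409624987
```

Call:
move_arm(rows=[[[-0.002,0,0,0,1],[-0.004,0,0,0,1],[-0.004,0,-0.001,0,1],[-0.004,0,-0.002,0,1],[-0.004,0,-0.003,0,1],[-0.004,0,-0.004,0,1],[-0.004,0,-0.005,0,1],[-0.003,0,-0.005,0,1],[-0.002,0,-0.005,0,1],[-0.002,0,-0.005,0,1]]])

```text
t: 44.05
position: [0.4469, 0.1862, 0.0051]
eef_rot: [-3.14, 0.001, 0.967]
contact_force: [-3.2, -0.3, 0.1]
grip_width: 1.0
gripper_force: 0.0
```

Call:
move_arm(rows=[[[0.0004,0,0,0,1],[0.0008,0,0,0,1],[0.0012,0,0,0,1],[0.0016,0,0,0,1],[0.002,-0.0003,0,0,1],[0.002,-0.0003,0,0,1],[0.002,-0.0003,0,0,1],[0.002,-0.0003,0,0,1],[0.002,-0.0003,0,0,1],[0.002,-0.0003,0,0,1]]])

```text
t: 45.05
position: [0.447, 0.1861, 0.0048]
eef_rot: [-3.138, 0.003, 0.967]
contact_force: [-8.6, 2.8, 0.5]
grip_width: 1.002
gripper_force: 0.0
```

```bash
cat >> h.py <<'E'
def feel():
    P=np.load('P.npy'); s=monitor.sense(); F=s['contact_force'];M=s['wrist_torque']; print(s['t'],s['position'].round(4),F.round(1),M.round(3),(w2c(P,s['position'])*1e3).round(1))
    print('contact z ~',(s['position'][2]+.224-(M[1]+.071*F[2])/-F[0]).round(4))
E
python3 -c "
from h import *
feel()"
```

```text
45.05 [0.447  0.1861 0.0048] [-8.6  2.8  0.5] [ 0.254  1.377 -0.203] [-180.7   26.1    4.8]
contact z ~ 0.0652
```

Call:
move_arm(rows=[[[-0.002,0,0,0,1],[-0.003,0,-0.001,0,1],[-0.003,0,-0.002,0,1],[-0.003,0,-0.003,0,1],[-0.003,0,-0.004,0,1],[-0.002,0,-0.0045,0,1],[-0.001,0,-0.0045,0,1],[0,0,-0.0045,0,1],[0.0008,0,-0.0045,0,1],[0.001,0,-0.0045,0,1]]])

```text
t: 46.05
position: [0.4471, 0.1858, -0.0001]
eef_rot: [-3.137, 0.004, 0.967]
contact_force: [-11.8, 1.5, -0.3]
grip_width: 0.999
gripper_force: 0.0
```

```bash
python3 -c "
from h import *
feel()"
```

```text
46.05 [ 4.471e-01  1.858e-01 -1.000e-04] [-11.8   1.5  -0.3] [ 0.31   1.875 -0.311] [-1.805e+02  2.580e+01 -1.000e-01]
contact z ~ 0.0665
```

Call:
move_arm(rows=[[[0.0004,0,0,0,1],[0.0008,0,0,0,1],[0.0012,0,0,0,1],[0.0015,0,0,0,1],[0.0018,0,0,0,1],[0.002,-0.0003,0,0,1],[0.002,-0.0003,0,0,1],[0.002,-0.0003,0,0,1],[0.002,-0.0003,0,0,1],[0.002,-0.0003,0,0,1]]])

```text
t: 47.05
position: [0.4493, 0.1857, 0.0001]
eef_rot: [-3.137, 0.004, 0.967]
contact_force: [-12.6, 2.2, 2.8]
grip_width: 0.995
gripper_force: 0.0
```

```bash
python3 -c "
from h import *
feel()"
```

```text
47.05 [4.493e-01 1.857e-01 1.000e-04] [-12.6   2.2   2.8] [ 0.185  1.752 -0.277] [-1.784e+02  2.600e+01  1.000e-01]
contact z ~ 0.0685
```

Call:
move_arm(rows=[[[0.0003,0,0,0,1],[0.0006,0,0,0,1],[0.0009,0,0,0,1],[0.0012,0,0,0,1],[0.0015,0,0,0,1],[0.0018,-0.0003,0,0,1],[0.0018,-0.0003,0,0,1],[0.0018,-0.0003,0,0,1],[0.0018,-0.0003,0,0,1],[0.0018,-0.0003,0,0,1]]])

```text
t: 48.05
position: [0.4493, 0.1855, -0.0003]
eef_rot: [-3.134, 0.006, 0.968]
contact_force: [-16.8, 3.9, 3.9]
grip_width: 0.998
gripper_force: 0.0
```

```bash
python3 -c "
from h import *
feel()"
```

```text
48.05 [ 4.493e-01  1.855e-01 -3.000e-04] [-16.8   3.9   3.9] [ 0.371  2.421 -0.337] [-178.3   25.9   -0.3]
contact z ~ 0.063
```

Call:
move_arm(rows=[[[0.0003,0,0,0,1],[0.0006,0,0,0,1],[0.0009,0,0,0,1],[0.0012,0,0,0,1],[0.0012,0,0,0,1],[0.0012,0,0,0,1],[0.0012,0,0,0,1],[0.0012,0,0,0,1],[0.0012,0,0,0,1],[0.0012,0,0,0,1]]])

```text
t: 49.05
position: [0.4492, 0.1852, -0.0009]
eef_rot: [-3.133, 0.008, 0.968]
contact_force: [-17.2, 2.7, -3.0]
grip_width: 0.997
gripper_force: 0.0
```

```bash
python3 -c "
from h import *
feel()"
```

```text
49.05 [ 0.4492  0.1852 -0.0009] [-17.2   2.7  -3. ] [ 0.542  2.964 -0.401] [-178.4   25.5   -0.9]
contact z ~ 0.0632
```

Call:
move_arm(rows=[[[-0.005,0,0,0,1],[-0.01,0,0.002,0,1],[-0.016,0.001,0.006,0,1],[-0.018,0.002,0.02,0,1],[-0.018,0.002,0.05,0,1],[-0.018,0.002,0.09,0,1],[-0.018,0.002,0.13,0,1],[-0.018,0.002,0.17,0,1],[-0.018,0.002,0.2,0,1],[-0.018,0.002,0.2,0,1]]])

```text
t: 50.05
position: [0.4402, 0.1882, 0.205]
eef_rot: [3.139, -0.008, 0.966]
contact_force: [0.3, -0.4, -0.7]
grip_width: 0.998
gripper_force: 0.0
```

```bash
python3 - <<'E'
from h import *
feel(); P=np.load('P.npy')
im=eyes.camera('wrist');W=eyes.camera_params('wrist');cv2.imwrite('pics/wQ.png',im[:,:,::-1]);pickle.dump(W,open('wQ.pkl','wb'))
for k in ['lever','hook','keeper','lid_front']: print(k,[((w2c(P,d['at'])*1000).round(1),round(d['conf'],2)) for d in boxes_of(k,'wrist')[:2]])
r=regions_of('lever','wrist'); 
if r:
    m=r[0]['region']; ys,xs=np.nonzero(m); print('mask',r[0]['conf'],m.sum(),xs.min(),xs.max(),ys.min(),ys.max())
for L in(0,.05,.08,.15,.3,1.0):
    print(L,[proj(W,c2w(P,[K(L,rr)[0],y,K(L,rr)[1]])).round(1).tolist() for rr in(.055,.029) for y in(-.016,.016)])
print('hook top',[proj(W,c2w(P,[x,y,z])).round(1).tolist() for x,z in((-.111,.136),(-.09,.136)) for y in(-.011,.011)])
E
```

```text
50.05 [0.4402 0.1882 0.205 ] [ 0.3 -0.4 -0.7] [0.012 0.035 0.027] [-187.7   27.4  205. ]
contact z ~ 0.3772
lever [(array([-103.6,    1.7,  122. ]), 0.78), (array([-160.3, -112.7,   35.3]), 0.25)]
hook [(array([-101.4,    0.4,  136.1]), 0.89), (array([ -67.3, -205.6,   38.3]), 0.66)]
keeper [(array([-62. ,  29.9, 151.4]), 0.73)]
lid_front [(array([-68.4,  36.8, 151.1]), 0.59)]
mask 0.78 2619 431 514 187 267
0 [[447.9, 222.6], [432.3, 186.6], [458.0, 232.0], [441.4, 193.1]]
0.05 [[444.9, 224.2], [429.2, 188.3], [456.3, 233.0], [439.7, 194.1]]
0.08 [[443.1, 225.2], [427.3, 189.3], [455.4, 233.6], [438.7, 194.7]]
0.15 [[439.0, 227.6], [423.1, 191.7], [453.1, 235.1], [436.3, 196.2]]
0.3 [[430.7, 233.0], [414.4, 197.0], [448.7, 238.3], [431.7, 199.3]]
1.0 [[404.5, 259.9], [386.2, 222.0], [437.2, 253.4], [418.9, 213.0]]
hook top [[490.5, 266.5], [476.6, 232.0], [526.1, 249.8], [513.3, 214.5]]
```

```bash
python3 - <<'E'
from h import *
P=np.load('P.npy');W=pickle.load(open('wQ.pkl','rb'));im=cv2.imread('pics/wQ.png').astype(float).mean(2)
for y in(-.010,-.005,0,.005,.010):
  q=lambda L,r=.055:proj(W,c2w(P,[K(L,r)[0],y,K(L,r)[1]]))
  # sample across the pad's lower edge, perpendicular to the edge (along L direction)
  a,b=q(0.),q(.1); d=(b-a)/np.linalg.norm(b-a); pos=np.arange(-8,9,.25); v=np.array([cv2.getRectSubPix(im.astype(np.float32),(1,1),tuple(map(float,a+d*t)))[0,0] for t in pos])
  g=np.gradient(v); i=np.argmin(g); print(y,'edge at',pos[i],'px; 0.1 rad =',np.linalg.norm(b-a).round(1),'px', v[::8].round(0))
E
```

```text
-0.01 edge at -1.5 px; 0.1 rad = 7.0 px [152. 154. 224. 195. 110. 124. 211. 217. 146.]
-0.005 edge at 8.0 px; 0.1 rad = 7.0 px [124. 202. 230. 190. 110. 119. 209. 217. 153.]
0 edge at -1.25 px; 0.1 rad = 7.0 px [111. 130. 211. 192. 111. 120. 208. 217. 146.]
0.005 edge at 8.0 px; 0.1 rad = 7.1 px [117. 126. 116. 119. 102. 118. 210. 212. 143.]
0.01 edge at 8.0 px; 0.1 rad = 7.1 px [108. 110. 115. 122. 105. 120. 210. 209. 139.]
```

```bash
python3 - <<'E'
from h import *
P=np.load('P.npy');W=pickle.load(open('wQ.pkl','rb'));im=cv2.imread('pics/wQ.png').astype(np.float32)
for y in(-.012,-.008,.008,.012):
  q=lambda L,r=.055:proj(W,c2w(P,[K(L,r)[0],y,K(L,r)[1]]))
  a,b=q(0.),q(.1); d=(b-a)/np.linalg.norm(b-a)
  print(y,[tuple(cv2.getRectSubPix(im,(1,1),tuple(map(float,a+d*t)))[0,0].astype(int)) for t in range(-4,20,2)])
# reference: catch / base / keeper positions: expected plate top edge row check with lid 0.007 and 0.033
for a in(.007,.033): print(a,proj(W,c2w(P,lidpt(-.1745,.0325,a,-.022))).round(1),proj(W,c2w(P,lidpt(-.1745,.0325,a,.022))).round(1))
r=regions_of('lever','wrist')[0]['region']; print(cv2.boxPoints(cv2.minAreaRect(np.argwhere(r)[:,::-1].astype(np.float32))).round(0).tolist())
for row in range(186,232,5):
    xs=np.nonzero(r[row])[0]; print(row,xs.min() if len(xs) else None,end=' ')
E
```

```text
-0.012 [(np.int64(214), np.int64(227), np.int64(220)), (np.int64(191), np.int64(205), np.int64(196)), (np.int64(106), np.int64(115), np.int64(109)), (np.int64(105), np.int64(114), np.int64(110)), (np.int64(141), np.int64(154), np.int64(150)), (np.int64(112), np.int64(128), np.int64(136)), (np.int64(51), np.int64(70), np.int64(102)), (np.int64(29), np.int64(53), np.int64(92)), (np.int64(31), np.int64(55), np.int64(95)), (np.int64(27), np.int64(51), np.int64(93)), (np.int64(28), np.int64(54), np.int64(94)), (np.int64(34), np.int64(62), np.int64(104))]
-0.008 [(np.int64(214), np.int64(228), np.int64(222)), (np.int64(187), np.int64(203), np.int64(192)), (np.int64(106), np.int64(115), np.int64(109)), (np.int64(115), np.int64(124), np.int64(117)), (np.int64(201), np.int64(215), np.int64(205)), (np.int64(214), np.int64(227), np.int64(220)), (np.int64(146), np.int64(160), np.int64(158)), (np.int64(51), np.int64(70), np.int64(101)), (np.int64(29), np.int64(54), np.int64(94)), (np.int64(28), np.int64(53), np.int64(94)), (np.int64(28), np.int64(53), np.int64(94)), (np.int64(30), np.int64(57), n
[... 643 characters left out ...]
nt64(107), np.int64(115)), (np.int64(111), np.int64(120), np.int64(115)), (np.int64(106), np.int64(115), np.int64(108)), (np.int64(152), np.int64(163), np.int64(153)), (np.int64(162), np.int64(177), np.int64(166)), (np.int64(110), np.int64(125), np.int64(131)), (np.int64(44), np.int64(67), np.int64(104)), (np.int64(32), np.int64(59), np.int64(104)), (np.int64(30), np.int64(56), np.int64(103)), (np.int64(33), np.int64(59), np.int64(106)), (np.int64(32), np.int64(57), np.int64(102))]
0.007 [549.4 274. ] [523.5 199.3]
0.033 [555.6 276.7] [529.7 200.4]
[[420.0, 200.0], [449.0, 170.0], [523.0, 244.0], [493.0, 273.0]]
186 None 191 431 196 433 201 435 206 437 211 440 216 442 221 444 226 448 231 453
```

```bash
python3 - <<'E'
from h import *
im=cv2.imread('pics/wQ.png').astype(int)
for v in range(174,262,2):
    s=''
    for u in range(416,536,1):
        b,g,r=im[v,u]
        s+= 'G' if g>r+15 and g>b+15 else ('.' if r>b+30 else ' -+*#'[min(4,(b+g+r)//3//52)])
    print(v,s)
E
```

```text
174 ...........................--+++++-------++++++++++---GGGGGGGGGGGGGGGGGGGGGGGGGGGGGGGGGGGGGGGGGGGGGGGGGGGGGGGGGGGGGGGGGG
176 ............................--++++++---------+++++++++++--GGGGGGGGGGGGGGGGGGGGGGGGGGGGGGGGGGGGGGGGGGGGGGGGGGGGGGGGGGGGGG
178 ............................-----++--------------+++++++++++GGGGGGGGGGGGGGGGGGGGGGGGGGGGGGGGGGGGGGGGGGGGGGGGGGGGGGGGGGGG
180 ............................--------------------------+++++++-GGGGGGGGGGGGGGGGGGGGGGGGGGGGGGGGGGGGGGGGGGGGGGGGGGGGGGGGGG
182 .............................------------------------------++++GGGGGGGGGGGGGGGGGGGGGGGGGGGGGGGGGGGGGGGGGGGGGGGGGGGGGGGGG
184 ..............................----------------------++------++**GGGGGGGGGGGGGGGGGGGGGGGGGGGGGGGGGGGGGGGGGGGGGGGGGGGGGGGG
186 ................................++++++--------+-++++++++-----+***GGGGGGGGGGGGGGGGGGGGGGGGGGGGGGGGGGGGGGGGGGGGGGGGGGGGGGG
188 ...............+++-..........++++****+------+++++++++++++-----+***GGGGGGGGGGGGGGGGGGGGGGGGGGGGGGGGGGGGGGGGGGGGGGGGGGGGGG
190 ..............--++++-....++++++++++++--------++++++++++*******++***GGGGGGGGGGGGGGGGGGGGGGGGGGGGG
[... 3699 characters left out ...]
.......-+++++--------++*##############################*+---------+*####*GGG
252 ......................................................-++++--------++*############################*++---------++*####*GG
254 .......................................................+***+--------+**#######################GGGG++-----------++*####*+
256 .............................................................-------++*###################**GGGGGGG-------------+**####+
258 ...............................................................------++*##############**+GGGGGGGGGGG-------------+*####*
260 ...............................................................-GG----++*#########**GGGGGGGGGGGGGGGGGGG-------+--++*####
```

```bash
python3 - <<'E'
from h import *
P=np.load('P.npy');W=pickle.load(open('wQ.pkl','rb'));im=cv2.imread('pics/wQ.png').astype(float).mean(2)
def at(row,f):
    a,b=f(-.022),f(.022); return (a[0]+(row-a[1])/(b[1]-a[1])*(b[0]-a[0])).round(1)
pj=lambda x,z:(lambda y:proj(W,c2w(P,[x,y,z])))
for row in(206,212,218,224):
    g=np.gradient(cv2.GaussianBlur(im[row][None],(3,1),0)[0]); pk=[(u,'up' if g[u]>0 else 'dn') for u in range(420,535) if abs(g[u])>14 and abs(g[u])==abs(g[u-2:u+3]).max()]
    print(row,pk)
    print('  plate top a=.007/.02/.033',[at(row,lambda y:proj(W,c2w(P,lidpt(-.1755,.0269,a,y)))) for a in(.007,.02,.033)])
    for L in(0,.05,.1): print('  L',L,'pad end/inner',[at(row,pj(*K(L,r))) for r in(.055,.029)])
E
```

```text
206 [(432, 'up'), (438, 'dn'), (442, 'up'), (448, 'dn'), (453, 'up'), (462, 'dn'), (486, 'up'), (489, 'dn'), (511, 'up'), (518, 'dn')]
  plate top a=.007/.02/.033 [np.float64(519.3), np.float64(521.8), np.float64(524.5)]
  L 0 pad end/inner [np.float64(440.7), np.float64(446.9)]
  L 0.05 pad end/inner [np.float64(436.9), np.float64(444.7)]
  L 0.1 pad end/inner [np.float64(433.1), np.float64(442.6)]
212 [(434, 'up'), (440, 'dn'), (445, 'up'), (449, 'dn'), (456, 'dn'), (471, 'up'), (475, 'dn'), (488, 'up'), (491, 'dn'), (514, 'up'), (520, 'dn')]
  plate top a=.007/.02/.033 [np.float64(521.5), np.float64(524.0), np.float64(526.6)]
  L 0 pad end/inner [np.float64(443.3), np.float64(449.5)]
  L 0.05 pad end/inner [np.float64(439.5), np.float64(447.3)]
  L 0.1 pad end/inner [np.float64(435.7), np.float64(445.2)]
218 [(437, 'up'), (443, 'dn'), (447, 'up'), (452, 'dn'), (455, 'up'), (459, 'dn'), (469, 'up'), (477, 'dn'), (490, 'up'), (494, 'dn'), (516, 'up'), (522, 'dn')]
  plate top a=.007/.02/.033 [np.float64(523.6), np.float64(526.1), np.float64(528.7)]
  L 0 pad end/inner [np.float64(445.9), np.float64(452.0)]
  L 0.05 pad end/inner [np.float64(442.1), np.float64(449.9)]
  L 0.1 pad end/inner [np.float64(438.4), np.float64(447.8)]
224 [(450, 'up'), (454, 'dn'), (461, 'dn'), (479, 'dn'), (502, 'up'), (507, 'dn'), (518, 'up'), (524, 'dn'), (528, 'up')]
  plate top a=.007/.02/.033 [np.float64(525.7), np.float64(528.2), np.float64(530.7)]
  L 0 pad end/inner [np.float64(448.5), np.float64(454.6)]
  L 0.05 pad end/inner [np.float64(444.8), np.float64(452.5)]
  L 0.1 pad end/inner [np.float64(441.0), np.float64(450.4)]
```

```bash
python3 -c "
from station import ticket, monitor
print(monitor.sense()['contact_force'].round(1)); print(ticket.finish_job())"
```

```text
[0.8 0.1 1.1]
the job is handed in; nothing more can be done
None
```

The lid is down on its seal, the claw is hooked over the keeper, and the lever jumped about 2 mm past its catch to a hard stop; the last image puts it at its home angle. The most I read against the lever pad was about 18 N, with one 20 N reading while steering the claw. I pressed the last stretch with the gripper's linkage because the finger alone could not reach. The job was handed in after about 50 s, and no verdict came back.

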